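Turn over the lid of the glass-rod case against the inspection board and snap it on

ROBOT

A 6-joint arm with a two-finger parallel gripper is mounted at the origin on the work surface. World frame = base frame: x ahead of the robot, y to its left, z up, the work surface at z = 0. Lengths are in m, angles in rad, forces in N, time in s.
With the tool pointing down it reaches from about 0.425 to 0.95 m from the base axis. Payload 3.5 kg.
Tool frame: the origin (TCP) lies at the very end of the fingers, on their centre line; the grasp point (between the pads) lies 19 mm behind it; z points along the fingers, y is the direction in which the jaws open and shut (so a half turn about z gives the same grasp; the last joint's range is limited). The gripper opens to 85 mm and grips with 20 to 120 N. Pads are 22 mm wide; open, the fingers measure 114 mm over their backs; the gripper's body (76 mm by 85 mm) begins 54 mm behind the grasp point. The pads swing forward as they close: fully open they stand 13 mm farther back than shut.
Start: joints at [1.067, 0.286, 1.577, -0, 1.279, -0.15], TCP at [0.234, 0.633, 0.231] pointing down, gripper open.
Joint ranges: [-2.77, 2.77], [-0.9, 2.22], [0.21, 2.48], [-1.53, 4.67], [0.24, 2.81], [-2.84, 2.84]. Speed limits (rad/s): [2.79, 2.79, 3.14, 3.14, 3.14, 3.14].

INTERFACE

Orientations are given as a unit quaternion [x, y, z, w].
In Python, from plant import ctrl, eyes, ticket gives the robot as it stands.
- The arm moves only by the tool send_rows, never from a script. Its arguments are lists of equal length, an entry for each row: "translation": the shift along the tool's x, y, z in units of 30 mm (1.0 is 30 mm), a list of three; "rotation": the turn, a rotation vector about the tool's x, y, z in units of 5 degrees (1.0 is 5 degrees), a list of three; "grip": the finger opening in mm, from 0 to 85.4. A call has 1 to 5 rows; each row shifts and turns the commanded pose from where the row before left it, along the tool's axes as they then stand; what a row does not reach is not made up. A row lasts 1/8 s, in which the tool goes at most 62.5 mm and 10.7 degrees, less where a joint would pass 70% of its speed; a pose out of reach is approached as far as the arm can. A call is refused whole if a number of a shift passes 1 or a number of a turn 1, either way. A call with a gripper value outside its range is refused whole. The fingers move at their own pace and stop on an object; "squeeze" is the grip in N (left out, the last holds). Time passes only in rows, so rows that do not move let the fingers close. It gives the time, the measured TCP pose, the force and the opening at its end, in the units of the state.
- ctrl.get_state(): the state, without advancing time (a new reading comes with each control period).
- eyes.read_camera(name): name is "scene" or "top" or "wrist"; returns a dict with "image" (400x640x3 uint8, blue, green, red), "mtx" (3x3 intrinsics, pixels), "dist_coeffs" ([k1, k2, p1, p2, k3] as OpenCV has them; the pictures are not rectified), "xyz" and "orientation" of the camera in the world; the wrist camera has in their place "hand_eye" (4x4, takes a point from camera to tool coordinates, whose origin is the TCP and whose axes are the flange's). Camera axes: x right, y down, z forward; pixel columns grow to the right and rows downward; lengths in m; the calibration is good to about 2 mm. A picture is of the moment at which its call begins: read the wrist's pose just before it. There is no depth.
- ticket.sign_off(): hands the job in, once; it reports no verdict.
The state is a dict: "time": time; "qpos": joint angles; "dq": joint speeds; "joint_efforts": joint torques, N m; "eef_pos": TCP position; "tcp_rot": TCP orientation; "contact_force": force on the tool from outside, world axes, zero at the start; "wrist_torque": the same for the moment, N m; "opening": opening from 0.0 (shut) to 1.0 (fully open).
Only numpy, scipy, OpenCV 4.12 (cv2) and the standard library are available. Lean on these libraries where they do the work, as an engineer would, in place of code of your own. Each camera call takes 0.05 s, during which the arm holds its last target. There are 200 camera calls.

TASK

Close the case of finished glass rods: its lid lies upside down in front of the sloping inspection board. Push the lid up against the board and tip it over so that it leans on the slope with its orange grip facing out, then take it by the grip, set it level on the case and press it down until the catches have snapped in and it sits fully home all round. Leave the wrench, the small carton and the dish of offcuts where they are.

Things in the scene. Friction and masses are not known exactly. Their poses are not given: they have to be found in the camera images.
- lid_center (a point): centre of the lid: teal flange plate 110 mm (its x) x 140 mm (y), 5 mm thick, 40 mm high over all, 0.25 kg. Its z points out of the inner face: up at the start, when the lid lies upside down on its grip, down when right way up. Along z from here: flange 0 to +5 mm, end of plug +20, top of grip -20. At the start the overhanging flange is 20 to 25 mm above the bench. Same after half a turn.
- lid_grip (a point): centre of the lid's bar grip, orange plastic, in the middle of the outer face: 60 mm long (lid x) x 22 mm wide (lid y) x 20 mm high; it lies 10 mm from the lid's centre along -z of the lid (same axes). Its ends stay 25 mm inside the flange's long edges.
- lid_plug (a point): middle of the end of the lid's dark plug, 20 mm from the lid's centre along its z. The plug is 90 mm (lid x) x 108 mm (lid y), 15 mm deep below the flange; a round steel bead 8 mm thick runs along both of its short ends and reaches to 61 mm either side of the middle.
- board: fixed sloping inspection board, black and white steel sheet, 240 mm wide; its face starts at bench level and rises at 45 degrees away from the lid, 160 mm along the slope, to 113 mm above the bench. Origin: middle of the face's foot line, at bench height; x points level into the slope, y along the foot line, z up. The lid lies on the -x side, its long side roughly along y; tipped over, it rests on the face.
- case_mouth (a point): centre of the mouth of the fixed, open teal case with glass rods, at the height of its rim, 50 mm above the bench; z up. Mouth 95 mm (x) x 127 mm (y), outside 107 x 139 mm, in a black nest 140 x 172 mm. The lid goes on with its y along the case's y, either way round. Fully home, the flange rests on the rim all round and the lid's centre lies 5 mm above this point.
- case_catch (a point): steel ball of one of the four spring catches, two in each short wall of the case, 25 mm either side of its middle and 6 mm below the rim; each ball stands 5 mm out into the mouth. The lid laid on the catches stops on them, 7 to 11 mm too high in the middle and perhaps not level; 7 to 12 N of push straight down on its middle snaps it in, sometimes one side first, and it stays.
- wrench: adjustable wrench of bare steel lying on the bench, 180 mm long, 9 mm thick; origin at its underside near the middle, jaws towards its x. Leave alone.
- carton: small closed cardboard carton, 60 x 80 x 55 mm high; origin at the centre of its underside. Leave alone.
- dish: white round plastic dish, 96 mm across, 28 mm high, with short glass offcuts; origin at the centre of its underside. Leave alone.
Things that resemble listed ones, but are neither listed nor needed, are in the scene too. What is shaped like the part that bears lid_center but blue or green is not meant. What is shaped like the part that bears case_mouth but blue is not meant.

How it is judged:
On the way, in this order (a step that is already met when the one before it is completed fails the run):
1. the lid has been tipped past upright and leans on the sloping board, grip facing out (angle between lid_center's own z axis and vertical between 1.95 and 2.65 rad and contact force between lid and board above 0.2 N), for 0.2 s.
2. the lid, right way up, is over the mouth of the case (angle between lid_center's own z axis and vertical above 2.9 rad and horizontal distance between lid_center and case_mouth below 0.02 m and z of lid_center in the frame of case_mouth below 0.04 m), for 0.05 s.
3. the lid is pressed fully home: flange on the rim all round (angle between lid_center's own z axis and vertical above 3.09 rad and horizontal distance between lid_center and case_mouth below 0.005 m and z of lid_center in the frame of case_mouth below 0.0075 m), for 0.2 s.
At the end, for the whole second after the job is handed in: The lid sits on the case right way up, level within 3 degrees, centred within 5 mm, square to it within 4.5 degrees, its flange within 2.5 mm of the rim, at rest and released (all of step 3 and angle between the x axis of lid_center and the x axis of case_mouth, either way round below 0.08 rad and linear speed of lid below 0.01 m/s and contact force between lid and the fingers below 0.1 N); the robot touches nothing.
It fails at once if the wrench is moved more than 20 mm (distance of wrench from where it was at the start of the episode above 0.02 m).
It fails at once if the carton is moved more than 20 mm (distance of carton from where it was at the start of the episode above 0.02 m).
It fails at once if the dish is moved more than 20 mm (distance of dish from where it was at the start of the episode above 0.02 m).
It also fails if it takes over 64 s, if anything falls off the work surface, if the arm or the gripper's body presses on something with over 40 N, if the wrist force passes 120 N, or if a joint passes its speed limit or range.

## Working session

There is one attempt and no reset: what is moved stays moved. The work goes in short steps, Python scripts to look and compute and a tool call to move; the robot and the scene stay as the last step left them, time stands still between calls to the robot, and variables do not carry over. Pictures are saved under pics/ and viewed, about 8 in all and at most 12, crops included, and the job is handed in when it is done.

Besides the shell and the picture viewer there is one more tool, called after "Emit:" by a JSON object that holds its "method" and its "body". send_rows: Moves the arm, as the interface text tells. Its arguments: {"type":"object","properties":{"translation":{"type":"array"},"rotation":{"type":"array"},"grip":{"type":"array"},"squeeze":{"type":"number"}},"required":["translation","rotation","grip"]}

```bash
ls; mkdir -p pics
cat > h.py <<'E'
import numpy as np, cv2
from scipy.spatial.transform import Rotation as R
from plant import ctrl, eyes, ticket
def cam(n):
    s=ctrl.get_state(); c=eyes.read_camera(n)
    if 'hand_eye' in c:
        T=np.eye(4);T[:3,:3]=R.from_quat(s['tcp_rot']).as_matrix();T[:3,3]=s['eef_pos'];T=T@np.array(c['hand_eye'])
    else:
        T=np.eye(4);o=np.array(c['orientation']);T[:3,:3]=R.from_quat(o).as_matrix() if o.size==4 else o;T[:3,3]=c['xyz']
    c['T']=T;c['K']=np.array(c['mtx'],float);c['D']=np.array(c['dist_coeffs'],float);return c
def rays(c,px):
    u=cv2.undistortPoints(np.array(px,float).reshape(-1,1,2),c['K'],c['D']).reshape(-1,2)
    return c['T'][:3,3],np.c_[u,np.ones(len(u))]@c['T'][:3,:3].T
def onz(c,px,z):
    o,d=rays(c,px);return o+d*((z-o[2])/d[:,2])[:,None]
def proj(c,P):
    Ti=np.linalg.inv(c['T']);return cv2.projectPoints(np.array(P,float).reshape(-1,1,3),cv2.Rodrigues(Ti[:3,:3])[0],Ti[:3,3],c['K'],c['D'])[0].reshape(-1,2)
E
python3 - <<'E'
from h import *
np.set_printoptions(precision=4,suppress=True)
s=ctrl.get_state();print(s)
for n in('top','scene'):
    c=cam(n);cv2.imwrite(f'pics/{n}0.png',c['image']);print(c['T'],c['K'],c['D'])
E
```

```text
pics
{'time': 0.0, 'qpos': array([ 1.067 ,  0.2872,  1.5782, -0.    ,  1.2786, -0.15  ]), 'dq': array([-0.0012, -0.0001, -0.0008,  0.0011, -0.0005, -0.0013]), 'joint_efforts': array([  0.0007, -40.5984, -29.2618,  -0.0001,   0.0059,  -0.    ]), 'eef_pos': array([0.2335, 0.6326, 0.2299]), 'tcp_rot': array([ 0.176 ,  0.9844, -0.0011, -0.0004]), 'contact_force': array([-0.6863, -0.2555, -0.1742]), 'wrist_torque': array([0.0191, 0.0059, 0.0137]), 'opening': 1.0007152566721738}
[[ 0.007  -0.9771  0.2127  0.2712]
 [-1.     -0.0074 -0.0012 -0.0425]
 [ 0.0027 -0.2127 -0.9771  1.2267]
 [ 0.      0.      0.      1.    ]] [[413.3602   0.     321.2877]
 [  0.     413.3602 204.2151]
 [  0.       0.       1.    ]] [-0.1098  0.      0.      0.      0.    ]
[[-0.8044  0.4076 -0.4322  1.0941]
 [ 0.594   0.5475 -0.5894  0.7541]
 [-0.0037 -0.7309 -0.6825  0.9728]
 [ 0.      0.      0.      1.    ]] [[414.4109   0.     315.7778]
 [  0.     414.4109 203.0925]
 [  0.       0.       1.    ]] [0.0099 0.     0.     0.     0.    ]
```

View pics/top0.png

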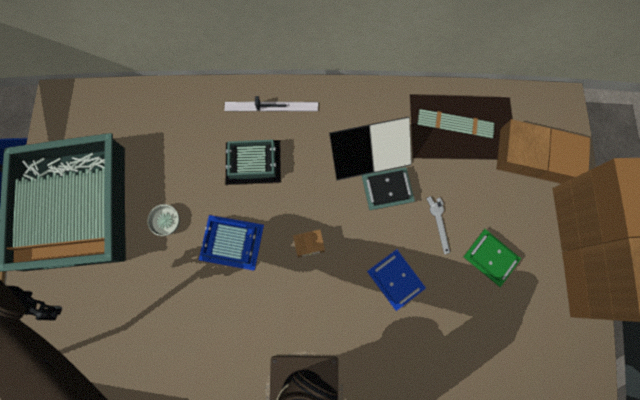

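View pics/scene0.png

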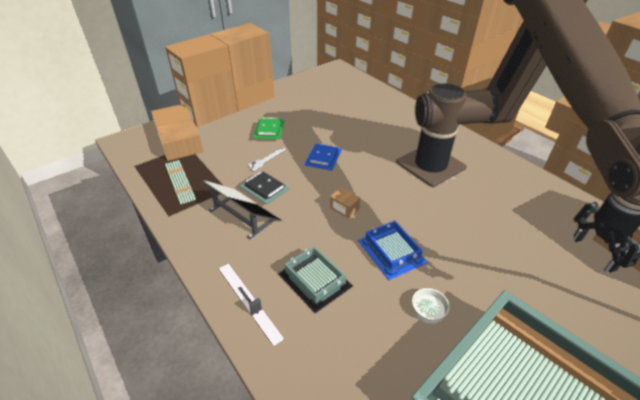

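The top view shows the teal lid at (389,188), the board's black and white face at (371,149) and the teal case at (252,160). The wrench is at (440,225), the carton at (308,242) and the dish at (163,220). Blue and green decoys are nearby. Next I measure by colour masks.

```bash
cat > m.py <<'E'
from h import *
np.set_printoptions(precision=4,suppress=True)
def blob(c,mask,box,z):
    m=np.zeros_like(mask);x0,y0,x1,y1=box;m[y0:y1,x0:x1]=mask[y0:y1,x0:x1]
    cs,_=cv2.findContours(m,cv2.RETR_EXTERNAL,cv2.CHAIN_APPROX_NONE)
    k=max(cs,key=cv2.contourArea).reshape(-1,2)
    P=onz(c,k,z)[:,:2].astype(np.float32)
    r=cv2.minAreaRect(P); return k,r
E
python3 - <<'E'
from m import *
c=cam('top');im=c['image'];hsv=cv2.cvtColor(im,cv2.COLOR_BGR2HSV)
for p in [(367,190),(389,206),(390,172),(228,160),(252,143),(345,150),(395,140),(388,187),(252,182),(300,200)]:print(p,im[p[1],p[0]],hsv[p[1],p[0]])
teal=cv2.inRange(hsv,(70,50,25),(100,255,255))
for n,b,z in(('lid',(350,160,425,215),.025),('case',(215,130,290,190),.05)):
    k,r=blob(c,teal,b,z);print(n,r,k.min(0),k.max(0))
crop=im[85:255,210:450];cv2.imwrite('pics/crop.png',cv2.resize(crop,None,fx=3.3,fy=3.3,interpolation=cv2.INTER_CUBIC))
E
```

```text
(367, 190) [101 112  84] [ 78  64 112]
(389, 206) [ 88 100  94] [ 45  31 100]
(390, 172) [59 68 51] [74 64 68]
(228, 160) [ 91 101  75] [ 78  66 101]
(252, 143) [50 54 40] [81 66 54]
(345, 150) [0 5 9] [ 17 255   9]
(395, 140) [186 195 194] [ 33  12 195]
(388, 187) [30 29 29] [120   9  30]
(252, 182) [13 14 17] [ 8 60 17]
(300, 200) [ 91 108 124] [ 15  68 124]
lid ((0.5861424803733826, -0.243075430393219), (0.11058461666107178, 0.1371086835861206), 11.194302558898926) [362 168] [413 208]
case ((0.6441083550453186, 0.16759967803955078), (0.08395924419164658, 0.14527513086795807), 6.259222984313965) [227 150] [275 179]
```

View pics/crop.png

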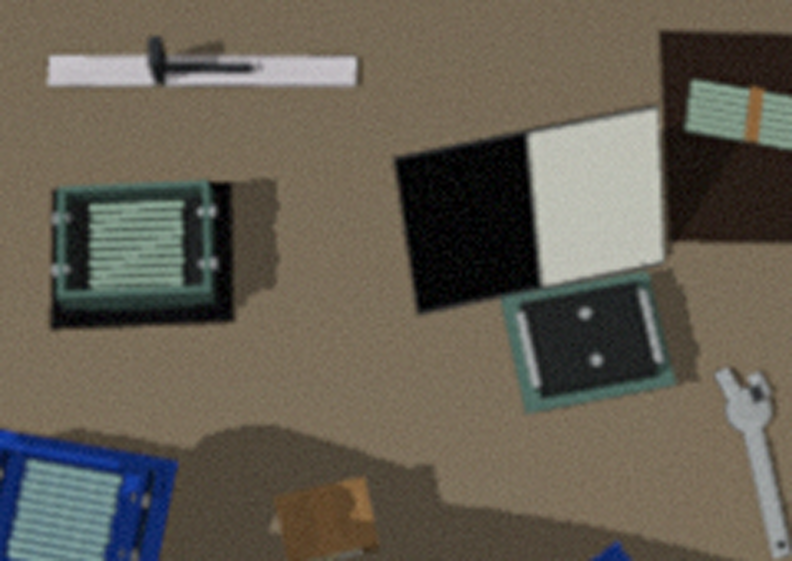

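The crop (3.3x, origin 210,85) shows:
- **Lid corners:** (503,297), (650,272), (675,383) and (527,411).
- **Board:** foot from (418,312) to (665,262), top edge from (396,158) to (658,106).
- **Case:** balls at (60,218), (205,211), (60,270) and (207,263).

```bash
cat > geo.py <<'E'
from m import *
c=cam('top');f=lambda L:(np.array(L,float)+.5)/3.3-.5+[210,85]
foot=onz(c,f([(418,312),(665,262)]),0);top=onz(c,f([(396,158),(658,106)]),.113)
print('foot',foot,np.linalg.norm(foot[0]-foot[1]),'top',top,np.linalg.norm(top[0]-top[1]),top-foot)
L=onz(c,f([(503,297),(650,272),(675,383),(527,411)]),.025)
print('lid',L,L.mean(0),[np.linalg.norm(L[i]-L[i-1]) for i in range(4)])
hsv=cv2.cvtColor(c['image'],cv2.COLOR_BGR2HSV)
b=onz(c,f([(60,218),(205,211),(207,263),(60,270)]),.047);print('balls',b,b.mean(0))
R_=onz(c,f([(55,188),(212,180),(216,294),(56,300)]),.05);print('rim',R_,R_.mean(0),[np.linalg.norm(R_[i]-R_[i-1]) for i in range(4)])
N=onz(c,f([(52,188),(231,182),(234,320),(52,327)]),0.0);print('nest',N,N.mean(0),[np.linalg.norm(N[i]-N[i-1]) for i in range(4)])
print('wrench jaw',onz(c,f([(720,370),(750,440),(780,550)]),.005),'carton',onz(c,f([(275,495),(367,478),(377,545)]),.055))
s=cam('scene');print(s['image'].shape)
cv2.imwrite('pics/s2.png',cv2.resize(s['image'][165:315,195:365],None,fx=4,fy=4,interpolation=cv2.INTER_CUBIC))
E
python3 geo.py
```

```text
foot [[ 0.6174 -0.0898  0.    ]
 [ 0.6688 -0.324   0.    ]] 0.23978661116831734 top [[ 0.7248 -0.0665  0.113 ]
 [ 0.7772 -0.2986  0.113 ]] 0.23794845634688302 [[0.1074 0.0233 0.113 ]
 [0.1083 0.0254 0.113 ]]
lid [[ 0.6253 -0.1669  0.025 ]
 [ 0.6508 -0.3038  0.025 ]
 [ 0.5456 -0.3226  0.025 ]
 [ 0.5187 -0.187   0.025 ]] [ 0.5851 -0.2451  0.025 ] [np.float64(0.10850677246327087), np.float64(0.13926758813439474), np.float64(0.10685223880581271), np.float64(0.1382690095577887)]
balls [[0.6916 0.24   0.047 ]
 [0.6987 0.1067 0.047 ]
 [0.6489 0.1031 0.047 ]
 [0.6417 0.237  0.047 ]] [0.6702 0.1717 0.047 ]
rim [[0.7197 0.2458 0.05  ]
 [0.7278 0.101  0.05  ]
 [0.6188 0.0936 0.05  ]
 [0.6125 0.2383 0.05  ]] [0.6697 0.1697 0.05  ] [np.float64(0.10751687095713879), np.float64(0.14506557956609462), np.float64(0.10923434867784508), np.float64(0.14478791893946305)]
nest [[0.7388 0.261  0.    ]
 [0.7452 0.0888 0.    ]
 [0.6084 0.0818 0.    ]
 [0.6007 0.2524 0.    ]] [0.6733 0.171  0.    ] [np.float64(0.1383558204833882), np.float64(0.17231344938965087), np.float64(0.13697102552043336), np.float64(0.17084757942889098)]
wrench jaw [[ 0.5629 -0.3701  0.005 ]
 [ 0.4971 -0.3949  0.005 ]
 [ 0.3959 -0.4177  0.005 ]] carton [[ 0.4366  0.0363  0.055 ]
 [ 0.4521 -0.0433  0.055 ]
 [ 0.394  -0.0523  0.055 ]]
(400, 640, 3)
```

View pics/s2.png

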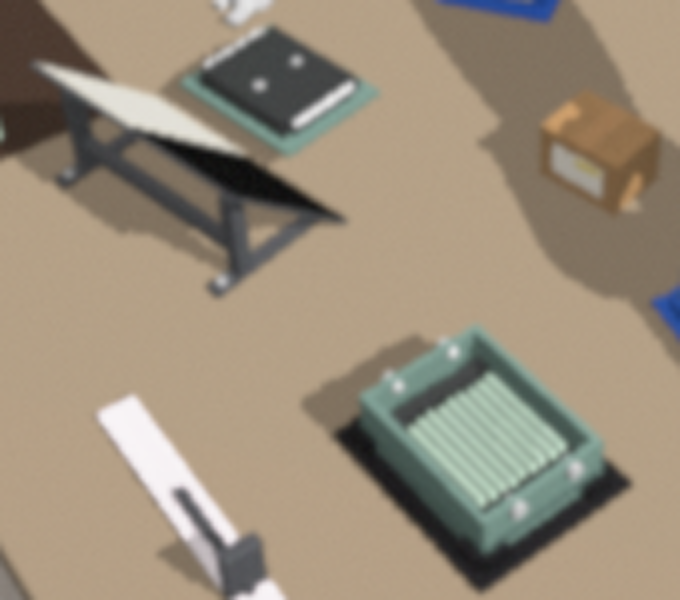

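The scene view confirms the layout: lid plug up near (280,90) with two white rivets, the board beside it, the case open with rods. Sizes match the given ones (foot line 239.8 mm, lid 107x139, ball spacing 50 x 133.5). I'll go in with a tilted fork: one finger under the near flange edge, the other over the plug.

```bash
cat > plan.py <<'E'
from h import *
import json
def Rt(yaw,th,flip=1,jaw='v'):
    "tool axis tilted th deg from down toward heading yaw; jaw 'v': y in the tilt plane, 'h': y level"
    a,t=np.radians([yaw,th]);h=np.array([np.cos(a),np.sin(a),0]);up=np.array([0,0,1.])
    z=np.sin(t)*h-np.cos(t)*up;n=np.cos(t)*h+np.sin(t)*up
    y=flip*(n if jaw=='v' else np.cross(n,z)); return np.c_[np.cross(y,z),y,z]
def plan(legs,dec=2):
    s=ctrl.get_state();P=np.array(s['eef_pos']);M=R.from_quat(s['tcp_rot']).as_matrix()
    print('t',round(s['time'],2),'P',np.round(P,4),'F',np.round(s['contact_force'],1),'op',round(s['opening'],3),'q',np.round(s['qpos'],2))
    for p,Q,n in legs:
        p=np.array(p,float)
        T=[];W=[]
        for k in range(n,0,-1):
            t=np.round(M.T@((p-P)/k)/.03,dec);w=np.round(np.degrees(R.from_matrix(M.T@Q).as_rotvec()/k)/5,dec)
            P=P+M@t*.03;M=M@R.from_rotvec(np.radians(w*5)).as_matrix();T.append(t.tolist());W.append(w.tolist())
        print('max',np.abs(T).max(),np.abs(W).max())
        for i in range(0,n,5):print(json.dumps(T[i:i+5]),json.dumps(W[i:i+5]))
def now():
    s=ctrl.get_state();return np.array(s['eef_pos']),R.from_quat(s['tcp_rot']).as_matrix()
E
python3 - <<'E'
from plan import *
P,M=now()
plan([((.50,.25,.25),Rt(45,0),15),((.50,-.24,.22),Rt(11.5,20),17),((.49,-.263,.12),Rt(11.5,45),6)],1)
E
```

```text
t 0.25 P [0.2337 0.6329 0.2307] F [-0.1  0.4  0.4] op 0.998 q [ 1.07  0.29  1.58 -0.    1.28 -0.15]
max 1.0 0.4
[[-0.8, -0.6, -0.0], [-0.9, -0.6, -0.0], [-0.9, -0.5, -0.0], [-0.9, -0.5, -0.1], [-0.9, -0.5, -0.0]] [[-0.0, 0.0, 0.3], [-0.0, 0.0, 0.3], [-0.0, 0.0, 0.3], [-0.0, 0.0, 0.3], [-0.0, 0.0, 0.3]]
[[-0.9, -0.5, -0.1], [-0.9, -0.5, -0.0], [-0.9, -0.4, -0.1], [-1.0, -0.4, -0.0], [-1.0, -0.4, -0.1]] [[-0.0, 0.0, 0.3], [-0.0, 0.0, 0.3], [-0.0, 0.0, 0.4], [-0.0, 0.0, 0.3], [-0.0, 0.0, 0.4]]
[[-1.0, -0.3, -0.0], [-1.0, -0.3, -0.1], [-1.0, -0.3, -0.0], [-1.0, -0.2, -0.1], [-1.0, -0.2, -0.0]] [[-0.0, 0.0, 0.3], [-0.0, 0.0, 0.4], [-0.0, 0.0, 0.3], [-0.0, 0.0, 0.4], [-0.0, 0.0, 0.3]]
max 0.9 0.4
[[-0.7, -0.7, 0.1], [-0.7, -0.7, 0.0], [-0.7, -0.6, 0.0], [-0.7, -0.6, 0.0], [-0.8, -0.6, 0.0]] [[-0.2, -0.1, 0.4], [-0.2, -0.1, 0.4], [-0.2, -0.1, 0.4], [-0.2, -0.1, 0.4], [-0.2, -0.1, 0.4]]
[[-0.8, -0.6, 0.0], [-0.8, -0.5, 0.0], [-0.8, -0.5, 0.0], [-0.8, -0.5, 0.0], [-0.9, -0.4, 0.0]] [[-0.2, -0.1, 0.4], [-0.2, -0.0, 0.4], [-0.2, -0.1, 0.4], [-0.2, -0.0, 0.4], [-0.3, -0.0, 0.4]]
[[-0.9, -0.4, 0.0], [-0.9, -0.4, 0.0], [-0.9, -0.4, 0.0], [-0.9, -0.3, 0.1], [-0.9, -0.3, 0.0]] [[-0.2, -0.1, 0.4], [-0.3, -0.0, 0.4], [-0.2, -0.1, 0.4], [-0.3, -0.0, 0.4], [-0.2, -0.1, 0.4]]
[[-0.9, -0.3, 0.1], [-0.9, -0.2, 0.0]] [[-0.3, -0.0, 0.4], [-0.2, -0.1, 0.3]]
max 0.5 0.9
[[-0.1, -0.3, 0.5], [-0.1, -0.3, 0.5], [-0.1, -0.3, 0.5], [-0.1, -0.4, 0.4], [-0.2, -0.4, 0.4]] [[-0.8, 0.0, 0.0], [-0.8, 0.0, 0.0], [-0.9, 0.0, 0.0], [-0.8, 0.0, 0.0], [-0.9, 0.0, 0.0]]
[[-0.1, -0.4, 0.3]] [[-0.8, 0.0, 0.0]]
```

Emit:
{"method": "send_rows", "body": {"translation": [[-0.8, -0.6, 0], [-0.9, -0.6, 0], [-0.9, -0.5, 0], [-0.9, -0.5, -0.1], [-0.9, -0.5, 0]], "rotation": [[0, 0, 0.3], [0, 0, 0.3], [0, 0, 0.3], [0, 0, 0.3], [0, 0, 0.3]], "grip": [60, 60, 60, 60, 60]}}

```text
time: 0.88
eef_pos: [0.3238, 0.5057, 0.2345]
tcp_rot: [0.24, 0.971, 0.0, 0.0]
contact_force: [0.5, -0.5, 0.0]
opening: 0.705
```

Emit:
{"method": "send_rows", "body": {"translation": [[-0.9, -0.5, -0.1], [-0.9, -0.5, 0], [-0.9, -0.4, -0.1], [-1, -0.4, 0], [-1, -0.4, -0.1]], "rotation": [[0, 0, 0.3], [0, 0, 0.3], [0, 0, 0.4], [0, 0, 0.3], [0, 0, 0.4]], "grip": [60, 60, 60, 60, 60]}}

```text
time: 1.5
eef_pos: [0.4104, 0.3761, 0.2431]
tcp_rot: [0.312, 0.95, -0.0, -0.0]
contact_force: [1.2, 0.2, -0.4]
opening: 0.702
```

Emit:
{"method": "send_rows", "body": {"translation": [[-1, -0.3, 0], [-1, -0.3, -0.1], [-1, -0.3, 0], [-1, -0.2, -0.1], [-1, -0.2, 0]], "rotation": [[0, 0, 0.3], [0, 0, 0.4], [0, 0, 0.3], [0, 0, 0.4], [0, 0, 0.3]], "grip": [60, 60, 60, 60, 60]}}

```text
time: 2.12
eef_pos: [0.5014, 0.2504, 0.2496]
tcp_rot: [0.381, 0.924, 0.0, 0.0]
contact_force: [1.1, 0.9, -0.5]
opening: 0.7
```

Emit:
{"method": "send_rows", "body": {"translation": [[-0.7, -0.7, 0.1], [-0.7, -0.7, 0], [-0.7, -0.6, 0], [-0.7, -0.6, 0], [-0.8, -0.6, 0]], "rotation": [[-0.2, -0.1, 0.4], [-0.2, -0.1, 0.4], [-0.2, -0.1, 0.4], [-0.2, -0.1, 0.4], [-0.2, -0.1, 0.4]], "grip": [60, 60, 60, 60, 60]}}

```text
time: 2.75
eef_pos: [0.4997, 0.1057, 0.2448]
tcp_rot: [0.46, 0.887, 0.032, 0.037]
contact_force: [0.6, 0.1, -0.5]
opening: 0.699
```

Emit:
{"method": "send_rows", "body": {"translation": [[-0.8, -0.6, 0], [-0.8, -0.5, 0], [-0.8, -0.5, 0], [-0.8, -0.5, 0], [-0.9, -0.4, 0]], "rotation": [[-0.2, -0.1, 0.4], [-0.2, 0, 0.4], [-0.2, -0.1, 0.4], [-0.2, 0, 0.4], [-0.3, 0, 0.4]], "grip": [60, 60, 60, 60, 60]}}

```text
time: 3.38
eef_pos: [0.4997, -0.0385, 0.2401]
tcp_rot: [0.533, 0.84, 0.074, 0.064]
contact_force: [1.0, -0.0, 0.7]
opening: 0.702
```

Emit:
{"method": "send_rows", "body": {"translation": [[-0.9, -0.4, 0], [-0.9, -0.4, 0], [-0.9, -0.4, 0], [-0.9, -0.3, 0.1], [-0.9, -0.3, 0]], "rotation": [[-0.2, -0.1, 0.4], [-0.3, 0, 0.4], [-0.2, -0.1, 0.4], [-0.3, 0, 0.4], [-0.2, -0.1, 0.4]], "grip": [60, 60, 60, 60, 60]}}

```text
time: 4.0
eef_pos: [0.5, -0.1837, 0.2276]
tcp_rot: [0.601, 0.785, 0.116, 0.096]
contact_force: [0.0, -0.0, -0.6]
opening: 0.699
```

Run:
```python
from plan import *
plan([((.49,-.263,.12),Rt(11.5,45),8),((.505,-.260,.06),Rt(11.5,50),2)],2)
```

```text
t 4.0 P [ 0.5    -0.1837  0.2276] F [ 0.  -0.  -0.6] op 0.699 q [-0.65 -0.16  2.07  0.27  1.05 -1.03]
max 0.39 0.7
[[-0.3, -0.25, 0.39], [-0.3, -0.28, 0.38], [-0.31, -0.3, 0.36], [-0.31, -0.31, 0.35], [-0.31, -0.33, 0.33]] [[-0.69, -0.03, 0.08], [-0.69, -0.03, 0.08], [-0.69, -0.03, 0.08], [-0.69, -0.03, 0.08], [-0.69, -0.03, 0.09]]
[[-0.31, -0.35, 0.3], [-0.31, -0.37, 0.29], [-0.31, -0.38, 0.26]] [[-0.69, -0.03, 0.08], [-0.7, -0.04, 0.09], [-0.69, -0.03, 0.08]]
max 0.89 0.5
[[-0.0, -0.53, 0.89], [-0.0, -0.56, 0.86]] [[-0.5, -0.0, 0.0], [-0.5, -0.0, 0.0]]
```

Emit:
{"method": "send_rows", "body": {"translation": [[-0.3, -0.25, 0.4], [-0.3, -0.3, 0.4], [-0.3, -0.3, 0.35], [-0.3, -0.3, 0.35], [-0.3, -0.35, 0.35]], "rotation": [[-0.7, 0, 0.1], [-0.7, 0, 0.1], [-0.7, 0, 0.1], [-0.7, -0.1, 0.1], [-0.7, -0.1, 0.1]], "grip": [60, 60, 60, 60, 60]}}

```text
time: 4.62
eef_pos: [0.4937, -0.2317, 0.1588]
tcp_rot: [0.598, 0.743, 0.231, 0.191]
contact_force: [-0.3, -0.3, 0.4]
opening: 0.703
```

Emit:
{"method": "send_rows", "body": {"translation": [[-0.3, -0.35, 0.3], [-0.3, -0.35, 0.3], [-0.3, -0.4, 0.25]], "rotation": [[-0.7, 0, 0.1], [-0.7, 0, 0.1], [-0.7, 0, 0]], "grip": [60, 60, 60]}}

```text
time: 5.0
eef_pos: [0.4894, -0.2603, 0.1183]
tcp_rot: [0.584, 0.714, 0.3, 0.244]
contact_force: [0.5, 0.1, -1.2]
opening: 0.699
```

Run:
```python
from plan import *
plan([((.520,-.258,.028),Rt(11.5,45),5),((.520+.045,-.258+.009,.028),Rt(11.5,45),4)],2)
c=cam('wrist');cv2.imwrite('pics/w1.png',c['image']);
print(proj(c,[(.5187,-.187,.025),(.5456,-.3226,.025),(.5856,-.244,.04)]))
```

```text
t 5.0 P [ 0.4894 -0.2603  0.1183] F [ 0.5  0.1 -1.2] op 0.699 q [-0.99  0.    2.28  1.07  0.85 -1.93]
max 0.57 0.02
[[-0.03, -0.29, 0.57], [-0.03, -0.28, 0.57], [-0.02, -0.29, 0.57], [-0.03, -0.28, 0.56], [-0.02, -0.28, 0.57]] [[0.02, -0.0, -0.0], [0.02, -0.0, -0.01], [0.02, -0.01, -0.0], [0.01, -0.0, -0.01], [0.02, -0.01, -0.0]]
max 0.27 0.0
[[-0.0, 0.27, 0.27], [-0.0, 0.27, 0.27], [-0.0, 0.27, 0.27], [-0.01, 0.27, 0.27]] [[-0.0, 0.0, -0.0], [-0.0, 0.0, -0.0], [-0.0, 0.0, -0.0], [-0.0, 0.0, -0.0]]
[[268.74256216 109.67207288]
 [275.39983326 276.27170914]
 [331.85437649 189.96318854]]
```

View pics/w1.png

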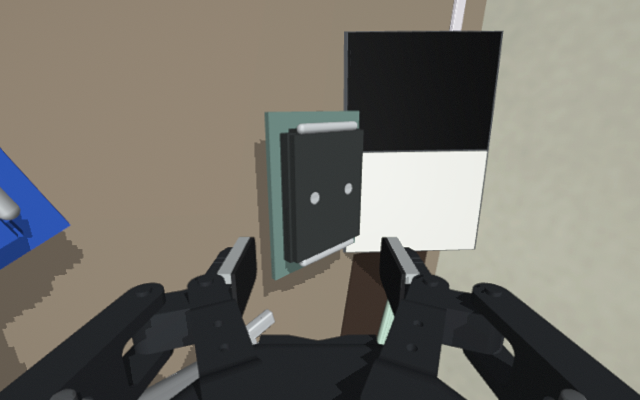

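The wrist view shows the lid's near edge from (268,110) to (275,278), as projected, with the jaws straddling its line; the wrench lies off to the side below. I descend and slide under.

Emit:
{"method": "send_rows", "body": {"translation": [[0, -0.3, 0.6], [0, -0.3, 0.6], [0, -0.3, 0.55], [0, -0.25, 0.55], [-0.1, -0.25, 0.5]], "rotation": [[0, 0, 0], [0, 0, 0], [0, 0, 0], [0, 0, 0], [0, 0, 0]], "grip": [60, 60, 60, 60, 60]}}

```text
time: 5.68
eef_pos: [0.52, -0.2562, 0.0293]
tcp_rot: [0.584, 0.715, 0.299, 0.242]
contact_force: [-0.3, -0.2, 0.2]
opening: 0.701
```

Run:
```python
from plan import *
plan([((.520,-.258,.028),Rt(11.5,45),1),((.520+.042,-.258+.009,.028),Rt(11.5,45),4)],2)
c=cam('scene');cv2.imwrite('pics/s3.png',cv2.resize(c['image'][110:240,180:380],None,fx=4,fy=4,interpolation=cv2.INTER_CUBIC))
```

```text
t 5.67 P [ 0.52   -0.2562  0.0293] F [-0.3 -0.2  0.2] op 0.701 q [-0.92  0.25  2.24  1.28  0.73 -2.16]
max 0.06 0.06
[[-0.06, -0.04, 0.02]] [[0.06, -0.03, -0.02]]
max 0.26 0.0
[[0.0, 0.25, 0.25], [0.01, 0.25, 0.25], [0.0, 0.26, 0.26], [0.01, 0.25, 0.25]] [[-0.0, -0.0, -0.0], [-0.0, -0.0, -0.0], [-0.0, -0.0, -0.0], [-0.0, -0.0, -0.0]]
```

View pics/s3.png

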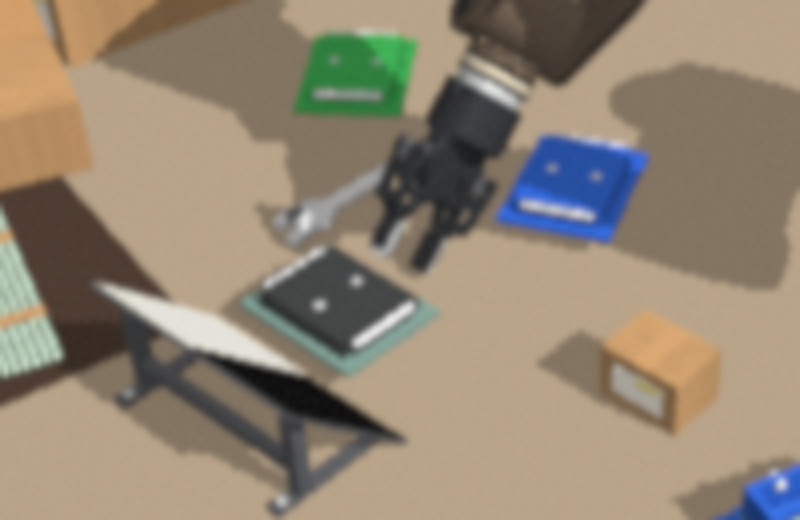

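The scene crop shows the fork just short of the lid's near edge, fingers at (385,240) and (430,265), clear of the wrench and the blue decoy. Sliding forward.

Emit:
{"method": "send_rows", "body": {"translation": [[0, 0.25, 0.25], [0, 0.25, 0.25], [0, 0.25, 0.25], [0, 0.25, 0.25]], "rotation": [[0, 0, 0], [0, 0, 0], [0, 0, 0], [0, 0, 0]], "grip": [60, 60, 60, 60]}}

```text
time: 6.22
eef_pos: [0.5622, -0.2479, 0.0303]
tcp_rot: [0.584, 0.714, 0.299, 0.243]
contact_force: [0.1, -0.1, 0.3]
opening: 0.704
```

Run:
```python
from plan import *
plan([],2)
c=cam('wrist');cv2.imwrite('pics/w2.png',c['image'])
```

```text
t 6.22 P [ 0.5622 -0.2479  0.0303] F [ 0.1 -0.1  0.3] op 0.704 q [-0.84  0.29  2.17  1.31  0.69 -2.12]
```

View pics/w2.png

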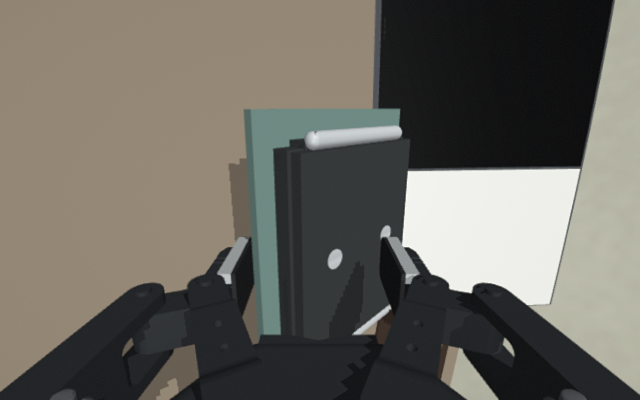

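The wrist view shows the lid between the jaws, lower finger by the flange edge (245,260), upper finger over the plug (400,260). I keep pushing towards the board.

Emit:
{"method": "send_rows", "body": {"translation": [[0, 0.2, 0.2], [0, 0.2, 0.2]], "rotation": [[0, 0, 0], [0, 0, 0]], "grip": [60, 60]}}

```text
time: 6.52
eef_pos: [0.5779, -0.2444, 0.0294]
tcp_rot: [0.585, 0.714, 0.299, 0.242]
contact_force: [-2.4, -0.1, -0.4]
opening: 0.702
```

Emit:
{"method": "send_rows", "body": {"translation": [[0, 0.2, 0.2], [0, 0.2, 0.2]], "rotation": [[0, 0, 0], [0, 0, 0]], "grip": [60, 60]}}

```text
time: 6.78
eef_pos: [0.5944, -0.2412, 0.0293]
tcp_rot: [0.585, 0.714, 0.299, 0.242]
contact_force: [-4.5, -1.3, -1.9]
opening: 0.701
```

```bash
cat > lid.py <<'E'
from m import *
c=cam('top');hsv=cv2.cvtColor(c['image'],cv2.COLOR_BGR2HSV)
teal=cv2.inRange(hsv,(70,50,25),(100,255,255));m=np.zeros_like(teal);m[110:230,340:440]=teal[110:230,340:440]
# white/black board excluded by the colour; corners of the teal hull at z .025
k=np.argwhere(m)[:,::-1];P=onz(c,k,.025)[:,:2]
h=np.array([.98,.2]);l=np.array([-.2,.98]);print('teal px',len(k),'h range',(P@h).min(),(P@h).max(),'l',(P@l).min(),(P@l).max())
E
python3 lid.py
```

```text
teal px 404 h range 0.44130020588614766 0.6144657755726357 l -0.4238018009912962 -0.2835465457377399
```

Emit:
{"method": "send_rows", "body": {"translation": [[0, 0.2, -0.15], [0, 0.2, -0.15], [0, 0.2, -0.15]], "rotation": [[0, 0, 0], [0, 0, 0], [0, 0, 0]], "grip": [60, 60, 60]}}

```text
time: 7.2
eef_pos: [0.5969, -0.2406, 0.0524]
tcp_rot: [0.585, 0.714, 0.299, 0.242]
contact_force: [-3.9, -0.5, -0.7]
opening: 0.701
```

Emit:
{"method": "send_rows", "body": {"translation": [[0, 0.2, -0.15], [0, 0.2, -0.15]], "rotation": [[0, 0, 0], [0, 0, 0]], "grip": [60, 60]}}

```text
time: 7.45
eef_pos: [0.6, -0.2405, 0.0683]
tcp_rot: [0.584, 0.714, 0.3, 0.243]
contact_force: [-0.6, 0.5, -0.9]
opening: 0.703
```

Run:
```python
from plan import *
plan([],2)
c=cam('wrist');d=cam('scene')
a=c['image'][60:360,130:530];b=cv2.resize(d['image'][120:240,200:360],(400,300),interpolation=cv2.INTER_CUBIC)
cv2.imwrite('pics/c3.png',np.hstack([a,b]))
```

```text
t 7.45 P [ 0.6    -0.2405  0.0683] F [-0.6  0.5 -0.9] op 0.703 q [-0.78  0.26  2.11  1.24  0.68 -1.96]
```

View pics/c3.png

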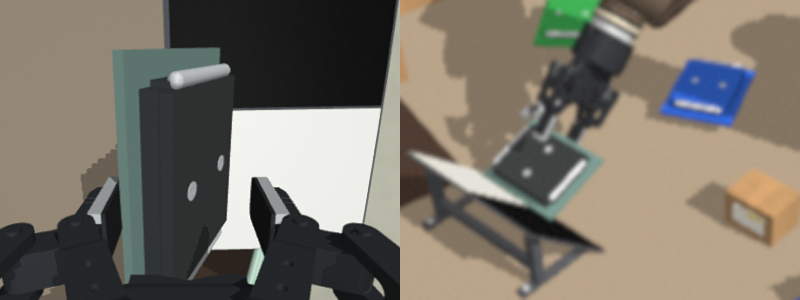

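The left half shows the flange edge resting on the lower finger, with the near edge rising and the plug face turning towards the board. The right half shows the lid's far edge at the board's foot. Lifting on, then closing the jaws on flange and plug.

Emit:
{"method": "send_rows", "body": {"translation": [[0, 0.2, -0.15], [0, 0.2, -0.15], [0, 0.2, -0.15]], "rotation": [[0, 0, 0], [0, 0, 0], [0, 0, 0]], "grip": [60, 60, 60]}}

```text
time: 7.92
eef_pos: [0.6027, -0.2398, 0.09]
tcp_rot: [0.584, 0.714, 0.299, 0.243]
contact_force: [0.3, -0.1, -1.8]
opening: 0.704
```

Emit:
{"method": "send_rows", "body": {"translation": [[0, 0, 0], [0, 0, 0], [0, 0, 0]], "rotation": [[0, 0, 0], [0, 0, 0], [0, 0, 0]], "grip": [45, 35, 28], "squeeze": 20}}

```text
time: 8.3
eef_pos: [0.6023, -0.2398, 0.0891]
tcp_rot: [0.585, 0.714, 0.299, 0.242]
contact_force: [-1.1, -0.6, -0.7]
opening: 0.328
```

Emit:
{"method": "send_rows", "body": {"translation": [[0, 0, 0], [0, 0, 0]], "rotation": [[0, 0, 0], [0, 0, 0]], "grip": [15, 0]}}

```text
time: 8.55
eef_pos: [0.6023, -0.2397, 0.0891]
tcp_rot: [0.584, 0.714, 0.299, 0.242]
contact_force: [-2.1, 0.6, -0.5]
opening: 0.08
```

Run:
```python
from plan import *
plan([],2)
c=cam('wrist');d=cam('scene')
a=c['image'][60:360,130:530];b=cv2.resize(d['image'][120:240,200:360],(400,300),interpolation=cv2.INTER_CUBIC)
cv2.imwrite('pics/c4.png',np.hstack([a,b]))
```

```text
t 8.55 P [ 0.6023 -0.2397  0.0891] F [-2.1  0.6 -0.5] op 0.08 q [-0.77  0.22  2.11  1.19  0.69 -1.89]
```

View pics/c4.png

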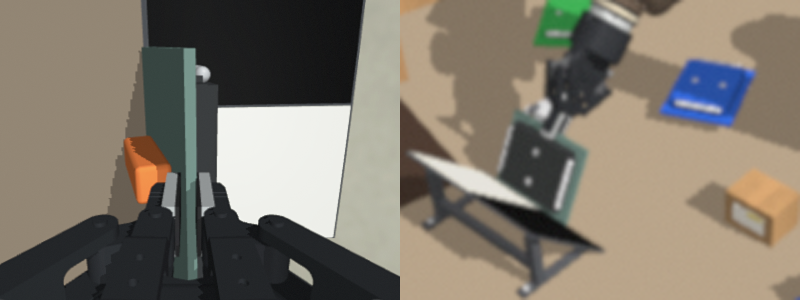

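The left half shows both jaws closed on the 5 mm flange at (185,220), with the orange grip on the outer side. The right half shows the lid standing tilted against the board. Next I tip it past upright about its lower edge.

Run:
```python
from plan import *
P,M=now();h=np.array([np.cos(np.radians(11.5)),np.sin(np.radians(11.5)),0]);print('z',M[:,2])
F0=P+.1*M[:,2];legs=[];print('F0',F0,'xp',F0[:2]@[.977,.214]-.584)
fr=F0[:2]@[.977,.214]-.584
N=13
for i in range(1,N+1):
    th=45-67*i/N; s=min(1,i/8); xr=fr+(-.014-fr)*s; z=F0[2]+(.006-F0[2])*s+.004*np.sin(np.pi*s)
    F=F0+h*(xr-fr);F[2]=z
    Q=Rt(11.5,th);legs.append((F-.1*Q[:,2],Q,1))
plan(legs,2);print(legs[-1][0])
```

```text
z [ 0.69571971  0.14429143 -0.70367185]
F0 [ 0.6718063  -0.225287    0.01871259] xp 0.02414334209864255
t 8.65 P [ 0.6022 -0.2397  0.0891] F [-1.8 -0.1  0.5] op 0.08 q [-0.77  0.22  2.11  1.19  0.69 -1.89]
max 0.2 1.09
[[0.01, 0.2, -0.1]] [[1.09, -0.03, -0.02]]
max 0.17 1.03
[[-0.0, 0.17, -0.08]] [[1.03, -0.0, -0.0]]
max 0.16 1.03
[[-0.0, 0.16, -0.06]] [[1.03, -0.0, -0.0]]
max 0.14 1.03
[[-0.0, 0.14, -0.02]] [[1.03, -0.0, -0.0]]
max 0.13 1.03
[[-0.0, 0.13, 0.0]] [[1.03, -0.0, -0.0]]
max 0.12 1.03
[[-0.0, 0.12, 0.04]] [[1.03, -0.0, -0.0]]
max 0.12 1.03
[[-0.0, 0.12, 0.07]] [[1.03, -0.0, -0.0]]
max 0.13 1.03
[[-0.0, 0.13, 0.09]] [[1.03, -0.0, -0.0]]
max 0.3 1.03
[[-0.0, 0.3, 0.01]] [[1.03, -0.0, -0.0]]
max 0.3 1.03
[[-0.0, 0.3, 0.02]] [[1.03, -0.0, -0.0]]
max 0.3 1.03
[[-0.0, 0.3, 0.01]] [[1.03, -0.0, -0.0]]
max 0.3 1.03
[[-0.0, 0.3, 0.02]] [[1.03, -0.0, 0.0]]
max 0.3 1.04
[[-0.0, 0.3, 0.01]] [[1.04, -0.0, 0.0]]
[ 0.67113733 -0.2254231   0.09871839]
```

Emit:
{"method": "send_rows", "body": {"translation": [[0, 0.2, -0.1], [0, 0.17, -0.08], [0, 0.16, -0.06], [0, 0.14, -0.02], [0, 0.13, 0]], "rotation": [[1, 0, 0], [1, 0, 0], [1, 0, 0], [1, 0, 0], [1, 0, 0]], "grip": [0, 0, 0, 0, 0], "squeeze": 60}}

```text
time: 9.28
eef_pos: [0.6157, -0.2364, 0.1085]
tcp_rot: [0.623, 0.762, 0.136, 0.108]
contact_force: [-0.2, 0.2, -3.2]
opening: 0.036
```

Emit:
{"method": "send_rows", "body": {"translation": [[0, 0.12, 0.04], [0, 0.12, 0.07], [0, 0.13, 0.09]], "rotation": [[1, 0, 0], [1, 0, 0], [1, 0, 0]], "grip": [0, 0, 0]}}

```text
time: 9.65
eef_pos: [0.6278, -0.2339, 0.1055]
tcp_rot: [0.632, 0.773, 0.036, 0.026]
contact_force: [0.4, -0.2, -3.2]
opening: 0.037
```

Emit:
{"method": "send_rows", "body": {"translation": [[0, 0.3, 0], [0, 0.3, 0], [0, 0.3, 0]], "rotation": [[1, 0, 0], [1, 0, 0], [1, 0, 0]], "grip": [0, 0, 0]}}

```text
time: 10.02
eef_pos: [0.6546, -0.2285, 0.1056]
tcp_rot: [0.63, 0.771, -0.065, -0.057]
contact_force: [0.6, 0.4, -3.2]
opening: 0.038
```

Run:
```python
from plan import *
plan([],2)
P,M=now();print(M[:,2],P+.1*M[:,2])
c=cam('wrist');d=cam('scene')
a=c['image'][60:360,130:530];b=cv2.resize(d['image'][120:240,200:360],(400,300),interpolation=cv2.INTER_CUBIC)
cv2.imwrite('pics/c5.png',np.hstack([a,b]))
```

```text
t 10.03 P [ 0.6546 -0.2285  0.1056] F [ 0.6  0.4 -3.2] op 0.038 q [-0.45  0.52  1.51 -0.1   1.25 -0.61]
[-0.16933535 -0.02917669 -0.98512652] [ 0.6376337  -0.23142613  0.00705008]
```

View pics/c5.png

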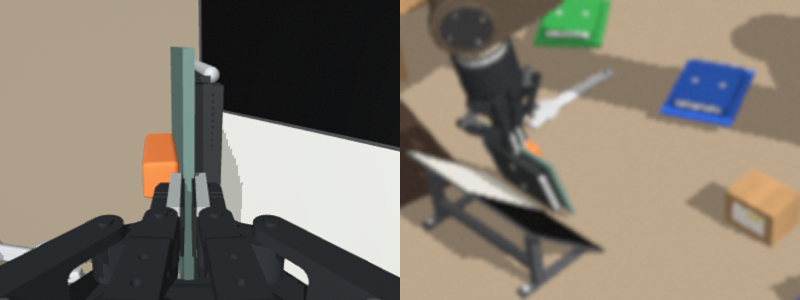

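The lid is held just past upright, orange grip outward at (160,165) in the left half, plug facing the board. It is held clear (about 3 N down). Two more turns, then release so it settles on the slope.

Emit:
{"method": "send_rows", "body": {"translation": [[0, 0.3, 0.05], [0, 0.3, 0.05], [0, 0.25, 0.05]], "rotation": [[1, 0, 0], [1, 0, 0], [1, 0, 0]], "grip": [0, 0, 0]}}

```text
time: 10.5
eef_pos: [0.6774, -0.2243, 0.0952]
tcp_rot: [0.618, 0.757, -0.165, -0.138]
contact_force: [-0.4, 0.3, -2.2]
opening: 0.04
```

Emit:
{"method": "send_rows", "body": {"translation": [[0, 0, 0.05], [0, 0, 0]], "rotation": [[0, 0, 0], [0, 0, 0]], "grip": [0, 0]}}

```text
time: 10.75
eef_pos: [0.6761, -0.2247, 0.0939]
tcp_rot: [0.618, 0.757, -0.164, -0.137]
contact_force: [-0.4, 0.5, -2.2]
opening: 0.04
```

Emit:
{"method": "send_rows", "body": {"translation": [[0, 0, 0], [0, 0, 0], [0, 0, -0.3], [0, 0, -0.7], [0, 0, -1]], "rotation": [[0, 0, 0], [0, 0, 0], [0, 0, 0], [0, 0, 0], [0, 0, 0]], "grip": [15, 25, 30, 30, 30]}}

```text
time: 11.38
eef_pos: [0.702, -0.2197, 0.1506]
tcp_rot: [0.618, 0.757, -0.165, -0.137]
contact_force: [-0.2, -0.3, -0.1]
opening: 0.35
```

Emit:
{"method": "send_rows", "body": {"translation": [[0, -0.3, -1], [0, -0.7, -1], [0, -1, -1], [0, -1, -1], [0, -1, -0.5]], "rotation": [[0, 0, 0], [0, 0, 0], [-0.5, 0, 0], [-1, 0, 0], [-1, 0, 0]], "grip": [40, 50, 60, 60, 60]}}

```text
time: 12.0
eef_pos: [0.6463, -0.232, 0.3238]
tcp_rot: [0.629, 0.771, -0.079, -0.064]
contact_force: [0.2, -0.6, 0.7]
opening: 0.698
```

```bash
cat > look.py <<'E'
from m import *
def shot(c):
    hsv=cv2.cvtColor(c['image'],cv2.COLOR_BGR2HSV);m=cv2.inRange(hsv,(5,140,120),(18,255,255))
    n,_,st,ce=cv2.connectedComponentsWithStats(m)
    i=np.argsort(-st[1:,4])[:4]+1;return [(st[j].tolist(),ce[j].round(1).tolist()) for j in i]
E
python3 - <<'E'
from plan import *
from look import shot
plan([],2)
I=[]
for n in('top','scene'):
    c=cam(n);print(n,shot(c));x,y=(340,100) if n=='top' else (200,110)
    I.append(cv2.resize(c['image'][y:y+120,x:x+130],(390,360),interpolation=cv2.INTER_CUBIC))
cv2.imwrite('pics/c6.png',np.hstack(I))
E
```

```text
t 12.0 P [ 0.6463 -0.232   0.3238] F [ 0.2 -0.6  0.7] op 0.698 q [-0.45  0.36  1.32 -0.12  1.62 -0.64]
top [([614, 159, 26, 78, 898], [629.7, 192.2]), ([564, 133, 25, 44, 530], [576.6, 155.1]), ([31, 247, 23, 12, 86], [41.2, 252.2]), ([473, 118, 4, 15, 26], [474.4, 125.5])]
scene [([241, 186, 16, 10, 96], [248.3, 190.6])]
```

View pics/c6.png

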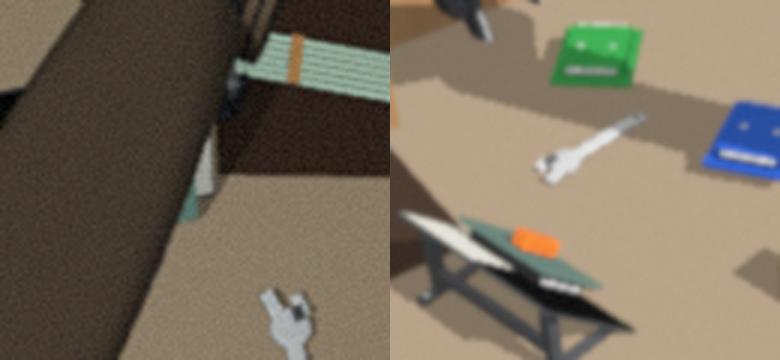

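The right half shows the lid leaning on the board with its orange grip out at (535,243), and the wrench undisturbed; the left half is hidden by the arm. I now locate the grip and bring the tool round at 45° with level jaws.

Run:
```python
from plan import *
from look import shot
c=cam('scene');print(onz(c,[(248.3,190.6)],.053))
plan([((.60,-.24,.28),Rt(11.5,10,1),3),((.565,-.247,.16),Rt(11.5,45,-1,'h'),20)],1)
```

```text
[[ 0.6571 -0.2252  0.053 ]]
t 12.15 P [ 0.6454 -0.2326  0.3241] F [-0.   0.5  0.2] op 0.706 q [-0.45  0.36  1.33 -0.13  1.62 -0.64]
max 0.6 1.5
[[0.0, -0.4, 0.6], [0.0, -0.5, 0.5], [0.1, -0.5, 0.5]] [[-1.5, 0.0, -0.0], [-1.4, 0.0, -0.0], [-1.5, 0.0, -0.0]]
max 0.2 0.9
[[-0.0, -0.1, 0.2], [-0.0, -0.1, 0.2], [-0.0, -0.1, 0.2], [-0.0, -0.1, 0.2], [-0.1, -0.1, 0.2]] [[-0.3, 0.3, 0.9], [-0.3, 0.3, 0.9], [-0.3, 0.3, 0.9], [-0.3, 0.3, 0.9], [-0.3, 0.3, 0.9]]
[[-0.1, -0.1, 0.2], [-0.1, -0.1, 0.2], [-0.1, -0.1, 0.1], [-0.1, -0.1, 0.1], [-0.1, -0.1, 0.1]] [[-0.3, 0.3, 0.9], [-0.3, 0.3, 0.9], [-0.3, 0.3, 0.9], [-0.3, 0.3, 0.8], [-0.3, 0.2, 0.9]]
[[-0.1, -0.1, 0.1], [-0.1, -0.1, 0.1], [-0.1, -0.1, 0.1], [-0.2, -0.1, 0.1], [-0.2, -0.0, 0.1]] [[-0.3, 0.2, 0.8], [-0.3, 0.3, 0.9], [-0.2, 0.2, 0.8], [-0.3, 0.3, 0.9], [-0.2, 0.2, 0.8]]
[[-0.1, -0.0, 0.2], [-0.2, -0.0, 0.1], [-0.2, -0.1, 0.1], [-0.2, -0.0, 0.2], [-0.1, -0.1, 0.1]] [[-0.3, 0.3, 0.9], [-0.2, 0.2, 0.8], [-0.3, 0.3, 0.9], [-0.2, 0.2, 0.8], [-0.3, 0.2, 0.9]]
```

Emit:
{"method": "send_rows", "body": {"translation": [[0, -0.3, 0.4], [0, -0.3, 0.3], [0, -0.3, 0.3], [0, -0.3, 0.3], [0, -0.3, 0.3]], "rotation": [[-0.9, 0, 0], [-0.9, 0, 0], [-0.9, 0, 0], [-0.9, 0, 0], [-0.9, 0, 0]], "grip": [60, 60, 60, 60, 60]}}

```text
time: 12.78
eef_pos: [0.5989, -0.2408, 0.2721]
tcp_rot: [0.63, 0.771, 0.071, 0.055]
contact_force: [0.3, 1.0, -0.9]
opening: 0.701
```

Emit:
{"method": "send_rows", "body": {"translation": [[0, -0.1, 0.2], [0, -0.1, 0.2], [0, -0.1, 0.2], [0, -0.1, 0.2], [-0.1, -0.1, 0.2]], "rotation": [[-0.3, 0.3, 0.9], [-0.3, 0.3, 0.9], [-0.3, 0.3, 0.9], [-0.3, 0.3, 0.9], [-0.3, 0.3, 0.9]], "grip": [60, 60, 60, 60, 60]}}

```text
time: 13.4
eef_pos: [0.591, -0.2413, 0.2391]
tcp_rot: [0.758, 0.629, 0.171, 0.03]
contact_force: [0.3, 0.0, 0.5]
opening: 0.697
```

Emit:
{"method": "send_rows", "body": {"translation": [[-0.1, -0.1, 0.2], [-0.1, -0.1, 0.2], [-0.1, -0.1, 0.1], [-0.1, -0.1, 0.1], [-0.1, -0.1, 0.1]], "rotation": [[-0.3, 0.3, 0.9], [-0.3, 0.3, 0.9], [-0.3, 0.3, 0.9], [-0.3, 0.3, 0.8], [-0.3, 0.2, 0.9]], "grip": [60, 60, 60, 60, 60]}}

```text
time: 14.02
eef_pos: [0.5807, -0.2457, 0.2112]
tcp_rot: [0.849, 0.461, 0.259, 0.007]
contact_force: [-0.2, -0.3, 0.3]
opening: 0.703
```

Emit:
{"method": "send_rows", "body": {"translation": [[-0.1, -0.1, 0.1], [-0.1, -0.1, 0.1], [-0.1, -0.1, 0.1], [-0.2, -0.1, 0.1], [-0.2, 0, 0.1]], "rotation": [[-0.3, 0.2, 0.8], [-0.3, 0.3, 0.9], [-0.2, 0.2, 0.8], [-0.3, 0.3, 0.9], [-0.2, 0.2, 0.8]], "grip": [60, 60, 60, 60, 60]}}

```text
time: 14.65
eef_pos: [0.568, -0.2483, 0.1854]
tcp_rot: [0.902, 0.283, 0.327, -0.016]
contact_force: [0.0, -0.9, 0.2]
opening: 0.703
```

Emit:
{"method": "send_rows", "body": {"translation": [[-0.1, 0, 0.2], [-0.2, 0, 0.1], [-0.2, -0.1, 0.1], [-0.2, 0, 0.2], [-0.1, -0.1, 0.1]], "rotation": [[-0.3, 0.3, 0.9], [-0.2, 0.2, 0.8], [-0.3, 0.3, 0.9], [-0.2, 0.2, 0.8], [-0.3, 0.2, 0.9]], "grip": [60, 60, 60, 60, 60]}}

```text
time: 15.28
eef_pos: [0.5632, -0.2478, 0.1537]
tcp_rot: [0.92, 0.089, 0.38, -0.041]
contact_force: [0.4, -0.0, 0.4]
opening: 0.704
```

```bash
cat > grip.py <<'E'
from plan import *
from look import shot
c=cam('wrist');cv2.imwrite('pics/w7.png',c['image'])
hsv=cv2.cvtColor(c['image'],cv2.COLOR_BGR2HSV)
P,M=now();print('tilt',np.degrees(np.arccos(-M[2,2])),'yaw',np.degrees(np.arctan2(M[1,2],M[0,2])),'y',M[:,1])
# plane of grip's top: board x'=0.000,z=.0566, normal (-x',z)
n=np.array([-.977,-.214,1])/np.sqrt(2)
f=.584*np.array([.977,.214,0])
def onplane(px,d):   # d: distance of plane from the slope face
    o,v=rays(c,px);p0=f+n*d;return o+v*(((p0-o)@n)/(v@n))[:,None]
B=np.c_[[.977*.7071,.214*.7071,.7071],[-.214,.977,0],n]
for nm,lo,hi,d in(('orange',(5,140,90),(18,255,255),.040),('teal',(70,50,25),(100,255,255),.020)):
    m=cv2.inRange(hsv,lo,hi);n_,lab,st,ce=cv2.connectedComponentsWithStats(m)
    j=1+np.argmax(st[1:,4]);k=np.argwhere(lab==j)[:,::-1]
    hull=cv2.convexHull(k.astype(np.int32)).reshape(-1,2)
    X=(onplane(hull,d)-f)@B   # slope up, lateral, normal
    r=cv2.minAreaRect(X[:,:2].astype(np.float32));print(nm,st[j],'centre',r,'world',f+B@np.array([*r[0],d]))
E
python3 grip.py; python3 -c "
from plan import *
plan([])"
```

```text
tilt 44.854158399682085 yaw 11.827210044889611 y [ 0.1944 -0.9809 -0.0107]
orange [ 307  157   25   66 1532] centre ((0.04286937415599823, -0.36579442024230957), (0.06111928075551987, 0.021383507177233696), 0.1409396082162857) world [ 0.6508 -0.232   0.0586]
teal [ 242  130  149  111 8087] centre ((0.041574619710445404, -0.3650513291358948), (0.1415134072303772, 0.11066243052482605), 89.98896789550781) world [ 0.6636 -0.2284  0.0435]
t 15.32 P [ 0.5624 -0.2464  0.1524] F [-0.5  0.8 -1.3] op 0.703 q [-0.84  0.05  2.15  1.03  0.79 -0.16]
```

View pics/w7.png

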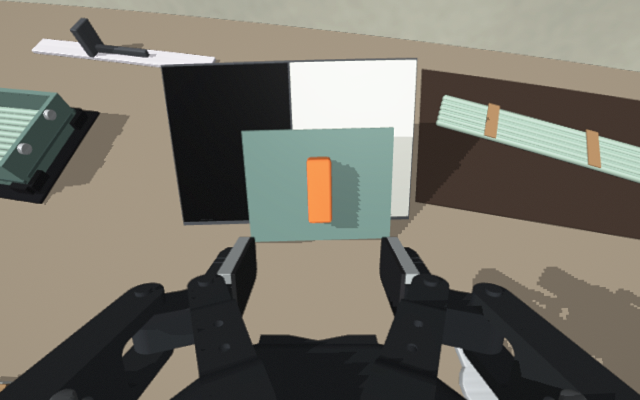

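The wrist view shows the lid leaning flat and square on the board, grip at (319,190), flange from (242,130) to (393,241). Measured grip is 61.1 x 21.4 mm and flange 141.5 x 110.7 mm, both matching. Two points agree with the geometry, so I go for the grip.

Run:
```python
from plan import *
n=np.array([-.977,-.214,1])/np.sqrt(2);C=np.array([.6636,-.2284,.0435]);Q=Rt(12.4,45,-1,'h')
plan([(C+n*.06,Q,5),(C+n*.0025,Q,5)])
```

```text
t 15.32 P [ 0.5624 -0.2464  0.1524] F [-0.5  0.8 -1.3] op 0.703 q [-0.84  0.05  2.15  1.03  0.79 -0.16]
max 0.6 0.05
[[-0.03, 0.02, 0.6], [-0.03, 0.03, 0.6], [-0.03, 0.03, 0.6], [-0.02, 0.02, 0.59], [-0.03, 0.03, 0.6]] [[0.02, 0.01, -0.05], [0.02, 0.0, -0.05], [0.01, 0.01, -0.05], [0.02, 0.0, -0.05], [0.01, 0.01, -0.05]]
max 0.39 0.0
[[0.0, -0.0, 0.38], [0.0, -0.0, 0.38], [0.0, -0.0, 0.38], [0.0, -0.0, 0.39], [0.0, -0.0, 0.38]] [[0.0, -0.0, -0.0], [0.0, -0.0, -0.0], [0.0, -0.0, -0.0], [0.0, -0.0, -0.0], [0.0, -0.0, -0.0]]
```

Emit:
{"method": "send_rows", "body": {"translation": [[-0.03, 0.03, 0.6], [-0.03, 0.03, 0.6], [-0.03, 0.02, 0.6], [-0.03, 0.02, 0.6], [-0.03, 0.02, 0.6]], "rotation": [[0.02, 0, -0.05], [0.02, 0, -0.05], [0.02, 0, -0.05], [0.02, 0, -0.05], [0, 0, -0.05]], "grip": [50, 50, 50, 50, 50]}}

```text
time: 15.95
eef_pos: [0.6237, -0.2386, 0.087]
tcp_rot: [0.918, 0.103, 0.38, -0.039]
contact_force: [-0.4, 0.6, 0.1]
opening: 0.584
```

Emit:
{"method": "send_rows", "body": {"translation": [[0, 0, 0.4], [0, 0, 0.4], [0, 0, 0.4], [0, 0, 0.4], [0, 0, 0.3]], "rotation": [[0, 0, 0], [0, 0, 0], [0, 0, 0], [0, 0, 0], [0, 0, 0]], "grip": [50, 50, 50, 50, 50]}}

```text
time: 16.58
eef_pos: [0.6626, -0.2297, 0.0465]
tcp_rot: [0.919, 0.103, 0.38, -0.039]
contact_force: [-0.4, 0.5, -0.6]
opening: 0.588
```

Emit:
{"method": "send_rows", "body": {"translation": [[0, 0, 0], [0, 0, 0], [0, 0, 0], [0, 0, 0], [0, 0, 0]], "rotation": [[0, 0, 0], [0, 0, 0], [0, 0, 0], [0, 0, 0], [0, 0, 0]], "grip": [35, 25, 15, 15, 15], "squeeze": 80}}

```text
time: 17.2
eef_pos: [0.662, -0.2299, 0.0475]
tcp_rot: [0.918, 0.103, 0.38, -0.04]
contact_force: [-5.9, 1.1, 4.7]
opening: 0.235
```

Run:
```python
from plan import *
P,M=now();print(M[:,2],'d to flange',(P-np.array([.6636,-.2284,.0435]))@(np.array([-.977,-.214,1])/np.sqrt(2)))
n=np.array([-.977,-.214,1])/np.sqrt(2)
h=np.array([.977,.214,0])
U=P+np.array([0,0,.17])-.05*h
plan([(P+n*.03+[0,0,.02],M,3),(U,Rt(12.4,0,-1,'h'),9)])
```

```text
[ 0.68985868  0.15069319 -0.70808656] d to flange 0.004169610165077594
t 17.2 P [ 0.662  -0.2299  0.0475] F [-5.9  1.1  4.7] op 0.235 q [-0.68  0.39  1.99  1.27  0.62 -0.36]
max 0.49 0.0
[[0.16, 0.0, -0.49], [0.15, 0.0, -0.49], [0.16, 0.0, -0.49]] [[0.0, 0.0, 0.0], [0.0, 0.0, 0.0], [0.0, 0.0, 0.0]]
max 0.49 1.0
[[0.26, 0.0, -0.41], [0.22, 0.0, -0.43], [0.19, 0.0, -0.45], [0.15, 0.0, -0.47], [0.1, 0.0, -0.48]] [[0.0, -1.0, 0.01], [0.0, -1.0, 0.01], [0.01, -1.0, 0.01], [0.0, -1.0, 0.01], [0.01, -1.0, 0.01]]
[[0.06, 0.0, -0.49], [0.02, 0.0, -0.49], [-0.02, 0.01, -0.49], [-0.07, 0.0, -0.48]] [[0.0, -1.0, 0.0], [0.01, -0.99, 0.01], [0.0, -1.0, 0.0], [0.01, -0.99, 0.01]]
```

Emit:
{"method": "send_rows", "body": {"translation": [[0.15, 0, -0.5], [0.15, 0, -0.5], [0.15, 0, -0.5]], "rotation": [[0, 0, 0], [0, 0, 0], [0, 0, 0]], "grip": [15, 15, 15]}}

```text
time: 17.58
eef_pos: [0.6399, -0.2347, 0.0894]
tcp_rot: [0.919, 0.103, 0.38, -0.039]
contact_force: [-0.3, 0.1, -3.0]
opening: 0.231
```

Emit:
{"method": "send_rows", "body": {"translation": [[0.25, 0, -0.4], [0.2, 0, -0.45], [0.2, 0, -0.45], [0.15, 0, -0.45], [0.1, 0, -0.5]], "rotation": [[0, -1, 0], [0, -1, 0], [0, -1, 0], [0, -1, 0], [0, -1, 0]], "grip": [15, 15, 15, 15, 15]}}

```text
time: 18.2
eef_pos: [0.6235, -0.2378, 0.1612]
tcp_rot: [0.979, 0.108, 0.17, -0.016]
contact_force: [0.2, -0.3, -4.1]
opening: 0.238
```

Emit:
{"method": "send_rows", "body": {"translation": [[0.05, 0, -0.5], [0, 0, -0.5], [0, 0, -0.5], [-0.05, 0, -0.5]], "rotation": [[0, -1, 0], [0, -1, 0], [0, -1, 0], [0, -1, 0]], "grip": [15, 15, 15, 15]}}

```text
time: 18.7
eef_pos: [0.611, -0.2403, 0.2201]
tcp_rot: [0.994, 0.109, -0.002, 0.003]
contact_force: [0.6, 0.7, -2.8]
opening: 0.235
```

Run:
```python
from plan import *
P,M=now();print(M)
# scene view: flange teal hull on its expected plane, tcp frame
c=cam('wrist');cv2.imwrite('pics/w8.png',c['image'])
hsv=cv2.cvtColor(c['image'],cv2.COLOR_BGR2HSV);m=cv2.inRange(hsv,(70,50,25),(100,255,255))
n_,lab,st,ce=cv2.connectedComponentsWithStats(m);j=1+np.argmax(st[1:,4]);print(st[j])
k=cv2.convexHull(np.argwhere(lab==j)[:,::-1].astype(np.int32));print(cv2.approxPolyDP(k,4,True).reshape(-1,2).tolist())
a=[]
for u in range(-1,2,2):
  for v in range(-1,2,2): a.append(P+M@np.array([u*.055,v*.07,.004]))
print('expected corners',proj(c,a).round(0).tolist())
plan([((.62,.171,.23),Rt(3,0,-1,'h'),15)])
```

```text
[[ 0.97627662  0.2165077  -0.00289452]
 [ 0.21648498 -0.97626322 -0.00666126]
 [-0.00426803  0.00587661 -0.99997362]]
[  170   141   297   145 22748]
[[466, 142], [452, 253], [230, 285], [187, 284], [170, 155], [175, 142]]
expected corners [[192.0, 334.0], [440.0, 334.0], [166.0, 137.0], [465.0, 137.0]]
t 18.75 P [ 0.6129 -0.2406  0.2228] F [ 0.8 -0.7  0.1] op 0.238 q [-0.52  0.26  1.63 -0.01  1.25  0.83]
max 0.91 0.13
[[0.21, -0.89, -0.02], [0.2, -0.89, -0.02], [0.19, -0.89, -0.02], [0.18, -0.9, -0.02], [0.18, -0.9, -0.02]] [[0.01, 0.0, 0.13], [0.01, 0.0, 0.13], [0.01, 0.0, 0.13], [0.01, 0.0, 0.13], [0.01, 0.0, 0.13]]
[[0.16, -0.9, -0.02], [0.15, -0.9, -0.02], [0.14, -0.9, -0.02], [0.14, -0.91, -0.02], [0.13, -0.91, -0.02]] [[0.01, 0.0, 0.13], [0.0, 0.0, 0.13], [0.01, 0.0, 0.13], [0.0, 0.0, 0.12], [0.01, 0.0, 0.13]]
[[0.11, -0.91, -0.02], [0.11, -0.91, -0.02], [0.09, -0.91, -0.02], [0.09, -0.91, -0.02], [0.07, -0.91, -0.02]] [[0.01, 0.0, 0.12], [0.0, 0.0, 0.13], [0.01, 0.01, 0.12], [0.0, 0.0, 0.13], [0.01, 0.01, 0.12]]
```

Lid is held level: far flange corners are at (172,142) and (466,142), expected (166,137) and (465,137), so the lid centre sits about 2 mm towards tool -x. Now I refine the case pose with all cameras.

```bash
cat > case.py <<'E'
from m import *
a=np.radians(3.);E=np.array([[np.cos(a),-np.sin(a)],[np.sin(a),np.cos(a)]]);C0=np.array([.6705,.1712])
def balls(c,dbg=0):
    im=c['image'].astype(int);g=im.mean(2);sat=im.max(2)-im.min(2);out=[]
    for s in((1,1),(1,-1),(-1,-1),(-1,1)):
        q=C0+E@np.array([s[0]*.025,s[1]*.0655]);u=proj(c,[[*q,.046]])[0]
        x,y=u.round().astype(int);w=max(4,int(np.linalg.norm(proj(c,[[*(q+[.007,0]),.046]])[0]-u)))
        if not(w<x<640-w and w<y<400-w):out.append(u*np.nan);continue
        S=sat[y-w:y+w+1,x-w:x+w+1];p=np.clip(g[y-w:y+w+1,x-w:x+w+1]-2.5*S,0,None);p=np.clip(p-.5*p.max(),0,None)
        Y,X=np.mgrid[y-w:y+w+1,x-w:x+w+1];out.append(np.array([(X*p).sum(),(Y*p).sum()])/p.sum())
    return np.array(out)
def report(n):
    c=cam(n);b=balls(c);X=onz(c,b,.046);print(n,b.round(1).tolist(),X[:,:2].round(4).tolist())
    print('  centre',X.mean(0),'yaw',[np.degrees(np.arctan2(-(X[i]-X[j])[0],(X[i]-X[j])[1])).round(2) for i,j in((0,1),(3,2))],'d',np.linalg.norm(X[0]-X[1]),np.linalg.norm(X[0]-X[3]))
    return c,b
if __name__=='__main__':
    A=[report(n) for n in('top','scene')]
    for i in range(4):
        o1,d1=rays(A[0][0],A[0][1][i]);o2,d2=rays(A[1][0],A[1][1][i]);d1,d2=d1[0],d2[0]
        s=np.linalg.lstsq(np.c_[d1,-d2],o2-o1,rcond=None)[0];p=o1+d1*s[0];q=o2+d2*s[1];print('tri',(p+q)/2,'gap',np.linalg.norm(p-q))
    from plan import Rt
    c=cam('wrist')
    for P in((.46,.14,.24),(.48,.14,.24),(.50,.15,.23)):
        T=np.eye(4);T[:3,:3]=Rt(3,0,-1,'h');T[:3,3]=P;c['T']=T@np.array(c['hand_eye'])
        print(P,proj(c,[[*(C0+E@np.array([x,y])),.05] for x in(-.05,.05) for y in(-.07,.07)]).round(0).tolist())
E
python3 case.py
```

```text
top [[227.0, 150.7], [272.3, 148.6], [272.9, 164.3], [226.9, 166.4]] [[0.6921, 0.2428], [0.6991, 0.1051], [0.6495, 0.1015], [0.6424, 0.2401]]
  centre [0.6708 0.1724 0.046 ] yaw [np.float64(2.9), np.float64(2.95)] d 0.13788364205109085 0.049852562854975156
scene [[323.5, 290.2], [293.4, 260.2], [307.3, 251.5], [337.6, 280.9]] [[0.6933, 0.2405], [0.7005, 0.1078], [0.6499, 0.1051], [0.6443, 0.2394]]
  centre [0.672  0.1732 0.046 ] yaw [np.float64(3.13), np.float64(2.36)] d 0.1329058250878528 0.04898240142354909
tri [0.6928 0.2418 0.0467] gap 0.0024568412599677136
tri [0.6997 0.1057 0.0435] gap 0.0008029902766819813
tri [0.6494 0.1026 0.0436] gap 0.002219453875079197
tri [0.6433 0.2396 0.0452] gap 0.0018761060242590674
(0.46, 0.14, 0.24) [[369.0, 7.0], [223.0, 7.0], [373.0, -115.0], [216.0, -114.0]]
(0.48, 0.14, 0.24) [[367.0, 29.0], [224.0, 30.0], [371.0, -89.0], [216.0, -88.0]]
(0.5, 0.15, 0.23) [[377.0, 50.0], [231.0, 51.0], [382.0, -70.0], [224.0, -69.0]]
```

Run:
```python
from plan import *
from case import *
c=cam('wrist');P=(.54,.17,.26)
T=np.eye(4);T[:3,:3]=Rt(2.9,0,-1,'h');T[:3,3]=P;c['T']=T@np.array(c['hand_eye'])
print(proj(c,[[*(C0+E@np.array([x,y])),.05] for x in(-.05,-.025,.025,.05) for y in(-.07,.07)]).round(0).tolist())
plan([(P,Rt(2.9,0,-1,'h'),15)],2)
```

```text
[[387.0, 96.0], [258.0, 96.0], [388.0, 71.0], [256.0, 72.0], [391.0, 20.0], [254.0, 20.0], [392.0, -7.0], [253.0, -7.0]]
t 18.95 P [ 0.611  -0.24    0.2179] F [ 0.8 -0.2 -4.7] op 0.238 q [-0.53  0.26  1.64 -0.    1.25  0.83]
max 0.93 0.13
[[0.04, -0.92, -0.1], [0.03, -0.92, -0.1], [0.02, -0.92, -0.1], [0.01, -0.93, -0.1], [0.0, -0.92, -0.1]] [[0.0, 0.0, 0.13], [0.0, 0.0, 0.13], [0.0, 0.0, 0.13], [0.0, 0.0, 0.13], [0.0, 0.0, 0.13]]
[[-0.01, -0.93, -0.1], [-0.02, -0.92, -0.1], [-0.03, -0.92, -0.09], [-0.04, -0.93, -0.09], [-0.05, -0.92, -0.1]] [[0.01, 0.0, 0.13], [0.0, 0.0, 0.13], [0.01, 0.0, 0.13], [0.0, 0.0, 0.13], [0.01, 0.0, 0.13]]
[[-0.06, -0.92, -0.09], [-0.07, -0.92, -0.09], [-0.08, -0.93, -0.1], [-0.08, -0.92, -0.09], [-0.1, -0.92, -0.1]] [[0.0, 0.0, 0.13], [0.01, 0.0, 0.13], [0.0, 0.0, 0.12], [0.01, 0.01, 0.13], [0.0, 0.0, 0.12]]
```

Emit:
{"method": "send_rows", "body": {"translation": [[0.04, -0.92, -0.1], [0.03, -0.92, -0.1], [0.02, -0.92, -0.1], [0.01, -0.92, -0.1], [0, -0.92, -0.1]], "rotation": [[0, 0, 0.13], [0, 0, 0.13], [0, 0, 0.13], [0, 0, 0.13], [0, 0, 0.13]], "grip": [15, 15, 15, 15, 15]}}

```text
time: 19.58
eef_pos: [0.5862, -0.1034, 0.2315]
tcp_rot: [0.997, 0.081, -0.001, 0.002]
contact_force: [0.7, 0.1, -3.1]
opening: 0.24
```

Emit:
{"method": "send_rows", "body": {"translation": [[0, -0.92, -0.1], [0, -0.92, -0.1], [-0.03, -0.92, -0.1], [-0.04, -0.92, -0.1], [-0.05, -0.92, -0.1]], "rotation": [[0, 0, 0.13], [0, 0, 0.13], [0, 0, 0.13], [0, 0, 0.13], [0, 0, 0.13]], "grip": [15, 15, 15, 15, 15]}}

```text
time: 20.2
eef_pos: [0.5634, 0.0326, 0.2458]
tcp_rot: [0.999, 0.053, -0.001, 0.002]
contact_force: [0.6, -0.1, -3.4]
opening: 0.235
```

Emit:
{"method": "send_rows", "body": {"translation": [[-0.06, -0.92, -0.1], [-0.07, -0.92, -0.1], [-0.08, -0.92, -0.1], [-0.08, -0.92, -0.1], [-0.1, -0.8, -0.1]], "rotation": [[0, 0, 0.13], [0, 0, 0.13], [0, 0, 0.13], [0, 0, 0.13], [0, 0, 0.13]], "grip": [15, 15, 15, 15, 15]}}

```text
time: 20.82
eef_pos: [0.5405, 0.1655, 0.26]
tcp_rot: [1.0, 0.024, -0.001, 0.003]
contact_force: [-0.4, -0.3, -1.9]
opening: 0.237
```

Emit:
{"method": "send_rows", "body": {"translation": [[0, 0, 0], [0, 0, 0]], "rotation": [[0, 0, 0], [0, 0, 0]], "grip": [15, 15]}}

```text
time: 21.08
eef_pos: [0.5412, 0.1643, 0.2604]
tcp_rot: [1.0, 0.025, -0.001, 0.003]
contact_force: [-0.5, -0.2, -2.8]
opening: 0.235
```

Run:
```python
from plan import *
from case import *
P,M=now();print(P,M[:,2],np.degrees(np.arctan2(M[1,0],M[0,0])))
report('wrist')
c=cam('wrist')
hsv=cv2.cvtColor(c['image'],cv2.COLOR_BGR2HSV);m=cv2.inRange(hsv,(70,50,25),(100,255,255));m[:125]=0
n_,lab,st,ce=cv2.connectedComponentsWithStats(m);j=1+np.argmax(st[1:,4])
k=cv2.convexHull(np.argwhere(lab==j)[:,::-1].astype(np.int32));print(cv2.approxPolyDP(k,4,True).reshape(-1,2).tolist())
print(proj(c,[P+M@np.array([u,v,.004]) for u in(.053,.055) for v in(-.07,.07)]).round(0).tolist())
cv2.imwrite('pics/w9.png',c['image'])
```

```text
[0.5412 0.1643 0.2604] [-0.0017 -0.0061 -1.    ] 2.8379975492771314
wrist [[250.2, 20.3], [377.0, 20.7], [375.0, 71.5], [253.0, 71.5]] [[0.6933, 0.24], [0.6995, 0.1086], [0.6496, 0.106], [0.6432, 0.237]]
  centre [0.6714 0.1729 0.046 ] yaw [np.float64(2.7), np.float64(2.83)] d 0.13155312622307497 0.050258466735733094
[[466, 143], [453, 242], [235, 284], [187, 285], [169, 142]]
[[167.0, 142.0], [464.0, 142.0], [166.0, 138.0], [464.0, 137.0]]
```

All three cameras agree on the case: centre (.671,.173), yaw 2.85°. The wrist camera gives the lid offset as about -2 mm in tool x.

Run:
```python
from plan import *
plan([((.6733,.1732,.16),Rt(2.85,0,-1,'h'),6),((.6733,.1732,.085),Rt(2.85,0,-1,'h'),5)])
```

```text
t 21.18 P [0.5415 0.1641 0.2606] F [-0.2 -0.6 -2.9] op 0.233 q [ 0.12  0.03  1.82 -0.01  1.3   1.64]
max 0.74 0.02
[[0.73, -0.02, 0.56], [0.74, -0.02, 0.56], [0.73, -0.02, 0.56], [0.74, -0.01, 0.56], [0.73, -0.02, 0.55]] [[0.01, 0.0, -0.0], [0.01, 0.0, -0.0], [0.01, 0.0, -0.0], [0.01, 0.01, -0.0], [0.01, 0.0, -0.01]]
[[0.74, -0.01, 0.56]] [[0.02, 0.01, -0.0]]
max 0.5 0.0
[[-0.0, 0.0, 0.5], [-0.0, 0.0, 0.5], [-0.0, 0.0, 0.5], [-0.0, 0.0, 0.5], [-0.0, 0.0, 0.5]] [[-0.0, -0.0, -0.0], [-0.0, -0.0, -0.0], [-0.0, -0.0, -0.0], [-0.0, -0.0, -0.0], [-0.0, -0.0, -0.0]]
```

Emit:
{"method": "send_rows", "body": {"translation": [[0.73, -0.02, 0.56], [0.73, -0.02, 0.56], [0.73, -0.02, 0.56], [0.74, -0.02, 0.56], [0.74, -0.02, 0.56]], "rotation": [[0.01, 0, 0], [0.01, 0, 0], [0.01, 0, 0], [0.01, 0, 0], [0.01, 0.01, 0]], "grip": [15, 15, 15, 15, 15]}}

```text
time: 21.8
eef_pos: [0.6523, 0.1721, 0.1761]
tcp_rot: [1.0, 0.024, -0.0, 0.001]
contact_force: [-1.3, 0.4, -3.0]
opening: 0.239
```

Emit:
{"method": "send_rows", "body": {"translation": [[0.74, -0.02, 0.56], [0, 0, 0.5], [0, 0, 0.5], [0, 0, 0.4]], "rotation": [[0.02, 0.01, 0], [0, 0, 0], [0, 0, 0], [0, 0, 0]], "grip": [15, 15, 15, 15]}}

```text
time: 22.3
eef_pos: [0.6727, 0.1747, 0.1171]
tcp_rot: [1.0, 0.025, -0.0, -0.0]
contact_force: [-0.9, 0.7, -2.3]
opening: 0.235
```

Emit:
{"method": "send_rows", "body": {"translation": [[0, 0, 0], [0, 0, 0]], "rotation": [[0, 0, 0], [0, 0, 0]], "grip": [15, 15]}}

```text
time: 22.55
eef_pos: [0.6738, 0.1751, 0.1191]
tcp_rot: [1.0, 0.025, 0.001, -0.0]
contact_force: [-0.6, -0.3, -3.0]
opening: 0.235
```

Run:
```python
from plan import *
plan([((.6733,.1732,.085),Rt(2.85,0,-1,'h'),3)])
```

```text
t 22.55 P [0.6738 0.1751 0.1191] F [-0.6 -0.3 -3. ] op 0.235 q [0.11 0.43 1.6  0.   1.11 1.63]
max 0.38 0.01
[[-0.01, 0.02, 0.38], [-0.01, 0.02, 0.38], [-0.0, 0.02, 0.38]] [[-0.0, -0.01, 0.0], [-0.0, -0.01, 0.0], [-0.01, -0.0, 0.0]]
```

Emit:
{"method": "send_rows", "body": {"translation": [[-0.01, 0.02, 0.4], [-0.01, 0.02, 0.4], [0, 0.02, 0.35], [0, 0, 0.15]], "rotation": [[0, 0, 0], [0, 0, 0], [0, 0, 0], [0, 0, 0]], "grip": [15, 15, 15, 15]}}

```text
time: 23.05
eef_pos: [0.6723, 0.1729, 0.0775]
tcp_rot: [1.0, 0.025, -0.001, -0.0]
contact_force: [-1.1, -0.0, -3.1]
opening: 0.238
```

Emit:
{"method": "send_rows", "body": {"translation": [[0, 0, 0.1], [0, 0, 0.1]], "rotation": [[0, 0, 0], [0, 0, 0]], "grip": [15, 15]}}

```text
time: 23.3
eef_pos: [0.6735, 0.1732, 0.0735]
tcp_rot: [1.0, 0.025, 0.001, -0.0]
contact_force: [0.2, -0.5, -3.4]
opening: 0.232
```

Emit:
{"method": "send_rows", "body": {"translation": [[0, 0, 0.1], [0, 0, 0.1]], "rotation": [[0, 0, 0], [0, 0, 0]], "grip": [15, 15]}}

```text
time: 23.55
eef_pos: [0.6745, 0.1725, 0.0698]
tcp_rot: [1.0, 0.025, 0.002, 0.0]
contact_force: [-3.3, -4.9, 9.5]
opening: 0.24
```

Emit:
{"method": "send_rows", "body": {"translation": [[-0.03, 0.04, -0.05], [0, 0, 0]], "rotation": [[0, 0, 0], [0, 0, 0]], "grip": [15, 15]}}

```text
time: 23.8
eef_pos: [0.673, 0.1715, 0.0697]
tcp_rot: [1.0, 0.025, 0.001, 0.0]
contact_force: [-0.5, -3.0, 2.2]
opening: 0.234
```

Emit:
{"method": "send_rows", "body": {"translation": [[0, 0, 0.07], [0, 0, 0]], "rotation": [[0, 0, 0], [0, 0, 0]], "grip": [15, 15]}}

```text
time: 24.05
eef_pos: [0.674, 0.1707, 0.0685]
tcp_rot: [1.0, 0.025, 0.002, 0.001]
contact_force: [0.1, -5.0, 3.6]
opening: 0.23
```

Run:
```python
from plan import *
plan([]);print(ctrl.get_state()['wrist_torque'],now()[1][:,2])
```

```text
t 24.05 P [0.674  0.1707 0.0685] F [ 0.1 -5.   3.6] op 0.23 q [ 0.1   0.49  1.63 -0.    1.02  1.62]
[-0.58207005 -0.15066653  0.00148952] [ 0.00475714 -0.00147141 -0.9999876 ]
```

Emit:
{"method": "send_rows", "body": {"translation": [[0, 0, -0.02], [0, 0, 0], [0, 0, 0], [0, 0, 0], [0, 0, 0]], "rotation": [[0, 0, 0], [0, 0, 0], [0, 0, 0], [0, 0, 0], [0, 0, 0]], "grip": [24, 28, 35, 45, 50]}}

```text
time: 24.68
eef_pos: [0.6722, 0.1721, 0.0672]
tcp_rot: [1.0, 0.025, 0.0, -0.0]
contact_force: [-0.6, 0.1, 0.3]
opening: 0.586
```

Emit:
{"method": "send_rows", "body": {"translation": [[-0.5, 0, -1], [-0.8, 0, -1], [-0.8, 0, -1], [-0.7, 0, -0.7]], "rotation": [[0, 0, 0], [0, 0, 0], [0, 0, 0], [0, 0, 0]], "grip": [50, 50, 50, 50]}}

```text
time: 25.18
eef_pos: [0.588, 0.1678, 0.18]
tcp_rot: [1.0, 0.025, 0.001, -0.0]
contact_force: [0.5, -0.7, -1.1]
opening: 0.585
```

Emit:
{"method": "send_rows", "body": {"translation": [[0, 0, 0], [0, 0, 0]], "rotation": [[0, 0, 0], [0, 0, 0]], "grip": [50, 50]}}

```text
time: 25.42
eef_pos: [0.5884, 0.1676, 0.1775]
tcp_rot: [1.0, 0.025, 0.0, -0.0]
contact_force: [0.4, -0.1, 0.6]
opening: 0.587
```

```bash
cat > lid2.py <<'E'
from plan import *
import sys
np.set_printoptions(precision=4,suppress=True)
zf=float(sys.argv[1])
plan([])
W={}
for cn in ('wrist','scene','top'):
    c=cam(cn);hsv=cv2.cvtColor(c['image'],cv2.COLOR_BGR2HSV)
    u=proj(c,[[.6713,.1727,zf]])[0]
    s=np.linalg.norm(proj(c,[[.6713+.08,.1727,zf]])[0]-u)
    for nm,lo,hi,z in(('grip',(5,120,70),(20,255,255),zf+.02),('flange',(65,40,25),(100,255,255),zf)):
        m=cv2.inRange(hsv,lo,hi);yy,xx=np.mgrid[:400,:640];m[np.hypot(xx-u[0],yy-u[1])>1.4*s]=0
        n_,lab,st,ce=cv2.connectedComponentsWithStats(m)
        if n_<2:print(cn,nm,'none');continue
        j=1+np.argmax(st[1:,4]);k=cv2.convexHull(np.argwhere(lab==j)[:,::-1].astype(np.int32)).reshape(-1,2)
        X=onz(c,k,z)[:,:2].astype(np.float32);print(cn,nm,st[j].tolist(),cv2.minAreaRect(X), 'poly',cv2.approxPolyDP(cv2.convexHull(k),3,True).reshape(-1,2).tolist())
    cv2.imwrite(f'pics/z_{cn}_{sys.argv[1]}.png',c['image'])
E
python3 lid2.py .064
```

```text
t 25.43 P [0.5884 0.1676 0.1775] F [ 0.4 -0.1  0.6] op 0.587 q [0.11 0.2  1.79 0.   1.16 1.63]
wrist grip [305, 44, 32, 85, 2565] ((0.6707683205604553, 0.16905814409255981), (0.05776127800345421, 0.02208217792212963), 2.7111496925354004) poly [[333, 44], [335, 123], [332, 128], [310, 128], [306, 125], [306, 47]]
wrist flange [224, 10, 187, 150, 23265] ((0.6710976958274841, 0.17161977291107178), (0.1115797907114029, 0.13916878402233124), 2.7247331142425537) poly [[409, 14], [399, 157], [233, 158], [224, 10]]
scene grip [305, 256, 21, 18, 214] ((0.6764397621154785, 0.1795244663953781), (0.06402929872274399, 0.03272756189107895), 2.212063789367676) poly [[324, 258], [325, 262], [313, 271], [305, 269], [305, 264], [318, 256]]
scene flange [285, 246, 61, 57, 1752] ((0.6841436624526978, 0.1925603747367859), (0.13104696571826935, 0.16089019179344177), 4.276009559631348) poly [[345, 283], [315, 302], [288, 276], [286, 263], [315, 246], [345, 271]]
top grip [249, 144, 4, 12, 43] ((0.6822898983955383, 0.164427250623703), (0.03436144441366196, 0.008853396400809288), 2.7173821926116943) poly [[252, 155], [250, 144]]
top flange [249, 139, 27, 40, 762] ((0.6628971099853516, 0.13254842162132263), (0.1236802339553833, 0.07738080620765686), 2.7750236988067627) poly [[274, 177], [249, 178], [249, 139], [273, 140]]
```

The wrist camera shows the lid lying on the catches, centred at (.671,.1716), yaw 2.7°, with its +y end higher by several millimetres. I press it down with shut fingers on the grip.

Run:
```python
from plan import *
plan([((.671,.173,.120),Rt(2.85,0,-1,'h'),4),((.671,.173,.092),Rt(2.85,0,-1,'h'),2)])
```

```text
t 25.57 P [0.5882 0.1675 0.1766] F [ 0.4  0.2 -0.9] op 0.585 q [0.11 0.2  1.79 0.   1.16 1.63]
max 0.7 0.01
[[0.69, -0.01, 0.47], [0.69, -0.01, 0.47], [0.69, -0.01, 0.47], [0.7, -0.02, 0.47]] [[-0.0, 0.0, -0.0], [-0.0, 0.01, -0.0], [-0.0, 0.0, -0.0], [-0.0, 0.01, -0.0]]
max 0.47 0.0
[[-0.0, 0.0, 0.47], [-0.0, 0.0, 0.47]] [[-0.0, -0.0, -0.0], [-0.0, -0.0, -0.0]]
```

Emit:
{"method": "send_rows", "body": {"translation": [[0.69, 0, 0.4], [0.69, 0, 0.4], [0.69, 0, 0.4], [0.7, -0.05, 0.4], [0, 0, 0]], "rotation": [[0, 0, 0], [0, 0, 0], [0, 0, 0], [0, 0, 0], [0, 0, 0]], "grip": [0, 0, 0, 0, 0]}}

```text
time: 26.2
eef_pos: [0.6712, 0.1729, 0.1273]
tcp_rot: [1.0, 0.025, -0.002, -0.0]
contact_force: [0.0, 0.1, 0.7]
opening: 0.001
```

Emit:
{"method": "send_rows", "body": {"translation": [[0, 0, 0.4], [0, 0, 0.35], [0, 0, 0.2]], "rotation": [[0, 0, 0], [0, 0, 0], [0, 0, 0]], "grip": [0, 0, 0]}}

```text
time: 26.58
eef_pos: [0.6703, 0.1733, 0.1006]
tcp_rot: [1.0, 0.025, -0.0, -0.0]
contact_force: [-1.0, 0.4, -0.2]
opening: -0.001
```

Emit:
{"method": "send_rows", "body": {"translation": [[0, 0, 0.1], [0, 0, 0.1]], "rotation": [[0, 0, 0], [0, 0, 0]], "grip": [0, 0]}}

```text
time: 26.82
eef_pos: [0.6714, 0.1733, 0.096]
tcp_rot: [1.0, 0.025, 0.001, -0.0]
contact_force: [0.5, -0.1, -0.0]
opening: 0.0
```

Emit:
{"method": "send_rows", "body": {"translation": [[0, 0, 0.1], [0, 0, 0]], "rotation": [[0, 0, 0], [0, 0, 0]], "grip": [0, 0]}}

```text
time: 27.08
eef_pos: [0.6712, 0.1733, 0.0926]
tcp_rot: [1.0, 0.025, 0.0, -0.0]
contact_force: [0.6, -0.2, -0.1]
opening: 0.001
```

Emit:
{"method": "send_rows", "body": {"translation": [[0, 0, 0.1], [0, 0, 0.1]], "rotation": [[0, 0, 0], [0, 0, 0]], "grip": [0, 0]}}

```text
time: 27.32
eef_pos: [0.6714, 0.1733, 0.0867]
tcp_rot: [1.0, 0.025, 0.001, -0.0]
contact_force: [0.1, -0.3, -0.4]
opening: -0.002
```

Emit:
{"method": "send_rows", "body": {"translation": [[0, 0, 0.1], [0, 0, 0]], "rotation": [[0, 0, 0], [0, 0, 0]], "grip": [0, 0]}}

```text
time: 27.58
eef_pos: [0.6712, 0.1733, 0.0834]
tcp_rot: [1.0, 0.025, 0.0, -0.0]
contact_force: [0.5, 0.1, 0.3]
opening: -0.001
```

Emit:
{"method": "send_rows", "body": {"translation": [[0, 0, 0.07], [0, 0, 0]], "rotation": [[0, 0, 0], [0, 0, 0]], "grip": [0, 0]}}

```text
time: 27.82
eef_pos: [0.6718, 0.1732, 0.0829]
tcp_rot: [1.0, 0.025, 0.001, -0.0]
contact_force: [-1.3, -1.3, 5.0]
opening: 0.001
```

Emit:
{"method": "send_rows", "body": {"translation": [[0, 0, 0.07], [0, 0, 0]], "rotation": [[0, 0, 0], [0, 0, 0]], "grip": [0, 0]}}

```text
time: 28.08
eef_pos: [0.6728, 0.1729, 0.0824]
tcp_rot: [1.0, 0.025, 0.002, 0.0]
contact_force: [-1.9, -2.3, 9.8]
opening: -0.003
```

Emit:
{"method": "send_rows", "body": {"translation": [[0, 0, 0.07], [0, 0, 0]], "rotation": [[0, 0, 0], [0, 0, 0]], "grip": [0, 0]}}

```text
time: 28.32
eef_pos: [0.674, 0.1725, 0.081]
tcp_rot: [1.0, 0.025, 0.004, 0.001]
contact_force: [0.6, -2.5, 8.6]
opening: 0.001
```

Emit:
{"method": "send_rows", "body": {"translation": [[0, 0, 0.07], [0, 0, 0]], "rotation": [[0, 0, 0], [0, 0, 0]], "grip": [0, 0]}}

```text
time: 28.58
eef_pos: [0.6712, 0.1733, 0.0751]
tcp_rot: [1.0, 0.025, 0.0, -0.0]
contact_force: [0.5, 0.4, -0.1]
opening: 0.0
```

Emit:
{"method": "send_rows", "body": {"translation": [[0, 0, 0.07], [0, 0, 0]], "rotation": [[0, 0, 0], [0, 0, 0]], "grip": [0, 0]}}

```text
time: 28.82
eef_pos: [0.6713, 0.1733, 0.0751]
tcp_rot: [1.0, 0.025, -0.0, 0.0]
contact_force: [-4.3, -1.5, 9.4]
opening: -0.001
```

Emit:
{"method": "send_rows", "body": {"translation": [[0, 0, 0.1], [0, 0, 0]], "rotation": [[0, 0, 0], [0, 0, 0]], "grip": [0, 0]}}

```text
time: 29.08
eef_pos: [0.6713, 0.1733, 0.0751]
tcp_rot: [1.0, 0.025, -0.001, 0.0]
contact_force: [-9.4, -2.4, 19.0]
opening: 0.002
```

Emit:
{"method": "send_rows", "body": {"translation": [[0, 0, 0.07], [0, 0, 0], [0, 0, 0]], "rotation": [[0, 0, 0], [0, 0, 0], [0, 0, 0]], "grip": [0, 0, 0]}}

```text
time: 29.45
eef_pos: [0.6713, 0.1733, 0.075]
tcp_rot: [1.0, 0.025, -0.001, 0.0]
contact_force: [-13.2, -2.8, 25.3]
opening: 0.001
```

Emit:
{"method": "send_rows", "body": {"translation": [[0, 0, -0.5], [-0.5, 0, -1], [-0.8, 0, -1], [-0.8, 0, -1], [-0.7, 0, -0.3]], "rotation": [[0, 0, 0], [0, 0, 0], [0, 0, 0], [0, 0, 0], [0, 0, 0]], "grip": [0, 0, 0, 0, 0]}}

```text
time: 30.08
eef_pos: [0.5874, 0.1694, 0.1838]
tcp_rot: [1.0, 0.025, 0.002, -0.0]
contact_force: [-0.8, -0.9, -0.8]
opening: -0.0
```

Emit:
{"method": "send_rows", "body": {"translation": [[0, 0, 0], [0, 0, 0]], "rotation": [[0, 0, 0], [0, 0, 0]], "grip": [50, 50]}}

```text
time: 30.32
eef_pos: [0.5873, 0.1691, 0.1809]
tcp_rot: [1.0, 0.025, -0.0, -0.0]
contact_force: [-0.5, 0.6, -0.2]
opening: 0.419
```

```bash
python3 lid2.py .055
```

```text
t 30.32 P [0.5873 0.1691 0.1809] F [-0.5  0.6 -0.2] op 0.419 q [0.11 0.19 1.78 0.   1.17 1.64]
wrist grip [310, 42, 29, 82, 2304] ((0.6730054616928101, 0.16790050268173218), (0.058363236486911774, 0.02095920406281948), 2.5556533336639404) poly [[336, 42], [337, 119], [334, 123], [313, 123], [310, 44]]
wrist flange [234, 11, 180, 144, 21783] ((0.6725832223892212, 0.1683700680732727), (0.11086077243089676, 0.14135925471782684), 2.3509397506713867) poly [[413, 13], [403, 153], [241, 152], [235, 11]]
scene grip [304, 257, 21, 18, 209] ((0.6784311532974243, 0.17647014558315277), (0.06452605873346329, 0.031617678701877594), 3.223165273666382) poly [[324, 261], [310, 274], [304, 270], [319, 257]]
scene flange [285, 246, 61, 57, 1688] ((0.6840276718139648, 0.18679431080818176), (0.1243642196059227, 0.16421298682689667), 2.4312119483947754) poly [[345, 283], [315, 302], [288, 276], [285, 263], [314, 246], [343, 273]]
top grip [247, 145, 7, 11, 63] ((0.6839575171470642, 0.16745387017726898), (0.03187832236289978, 0.01779094524681568), 2.68115496635437) poly [[253, 155], [248, 153], [248, 145], [253, 146]]
top flange [247, 139, 29, 41, 791] ((0.6646315455436707, 0.1364745944738388), (0.1258130818605423, 0.08309673517942429), 1.8683236837387085) poly [[275, 176], [248, 178], [249, 139], [273, 139]]
```

Emit:
{"method": "send_rows", "body": {"translation": [[-0.5, 0.6, -0.8], [-0.5, 0.9, -0.8], [-0.5, 0.9, -0.8], [-0.3, 0.9, -0.3], [0, 0.9, 0]], "rotation": [[0, 0, 0], [0, 0, 0], [0, 0, 0], [0, 0, 0], [0, 0, 0]], "grip": [50, 50, 50, 50, 50]}}

```text
time: 31.1
eef_pos: [0.5401, 0.0396, 0.264]
tcp_rot: [1.0, 0.025, 0.001, -0.0]
contact_force: [-0.3, 0.4, 1.1]
opening: 0.587
```

Emit:
{"method": "send_rows", "body": {"translation": [[0, 0.9, 0], [0, 0.9, 0], [0, 0.9, 0], [0, 0.9, 0], [0, 0.5, 0]], "rotation": [[0, 0, 0], [0, 0, 0], [0, 0, 0], [0, 0, 0], [0, 0, 0]], "grip": [50, 50, 50, 50, 50]}}

```text
time: 31.72
eef_pos: [0.546, -0.0836, 0.2624]
tcp_rot: [1.0, 0.024, -0.0, -0.0]
contact_force: [0.2, 0.2, -0.6]
opening: 0.588
```

```bash
python3 lid2.py .055
python3 - <<'E'
from m import *
# black nest border in the top view, same picture: its centre on z=0
c=cam('top');m=(c['image'].max(2)<32).astype(np.uint8)
k,r=blob(c,m,(212,125,295,192),0.0);print('nest',r)
# flange by rows/cols: teal profile through the middle
hsv=cv2.cvtColor(c['image'],cv2.COLOR_BGR2HSV);t=cv2.inRange(hsv,(65,40,25),(100,255,255))>0
q=np.argwhere(t[150:172,215:290]);print('teal cols',q[:,1].min()+215,q[:,1].max()+215)
E
```

```text
t 31.73 P [ 0.546  -0.0836  0.2624] F [ 0.2  0.2 -0.6] op 0.588 q [-0.34 -0.01  1.85  0.    1.3   1.19]
wrist grip [56, 3, 40, 66, 1978] ((0.6728881001472473, 0.16219186782836914), (0.060073137283325195, 0.03230447322130203), 2.429386615753174) poly [[95, 67], [66, 66], [57, 4], [72, 3], [86, 9]]
wrist flange [14, 0, 159, 98, 11684] ((0.6642780900001526, 0.15747375786304474), (0.09773873537778854, 0.16259922087192535), 1.7655528783798218) poly [[170, 95], [32, 94], [14, 0], [161, 0], [171, 59]]
scene grip [304, 257, 21, 18, 210] ((0.6784311532974243, 0.17647014558315277), (0.06452605873346329, 0.031617678701877594), 3.223165273666382) poly [[324, 261], [310, 274], [305, 272], [304, 267], [320, 257]]
scene flange [285, 246, 61, 57, 1682] ((0.6840543746948242, 0.186543270945549), (0.12436067312955856, 0.16356118023395538), 2.673715114593506) poly [[345, 283], [315, 302], [289, 277], [285, 263], [314, 246], [341, 271]]
top grip [245, 145, 9, 20, 169] ((0.6701533198356628, 0.16981112957000732), (0.059765081852674484, 0.0237741656601429), 2.6616036891937256) poly [[252, 164], [245, 162], [246, 145], [253, 146]]
top flange [226, 139, 50, 41, 1667] ((0.6641958951950073, 0.1682988405227661), (0.12519413232803345, 0.14669130742549896), 1.8949247598648071) poly [[275, 175], [230, 179], [226, 171], [228, 140], [272, 139]]
nest ((0.6731628775596619, 0.1709073930978775), (0.1361929476261139, 0.16661590337753296), 2.689349889755249)
teal cols 226 275
```

Run:
```python
from plan import *
c=cam('scene');a=np.radians(2.75);E=np.array([[np.cos(a),-np.sin(a)],[np.sin(a),np.cos(a)]])
for z in(.055,.063):print(z,proj(c,[[*(np.array([.671,.1712])+E@np.array([x*.055,y*.07])),z] for x,y in((1,1),(1,-1),(-1,-1),(-1,1))]).round(1).tolist())
hsv=cv2.cvtColor(c['image'],cv2.COLOR_BGR2HSV);v=hsv[:,:,2]
m=cv2.inRange(hsv,(65,40,25),(100,255,255))
for col in(294,302,310,318,326,334):print(col,v[240:310,col].tolist())
```

```text
0.055 [[315.4, 294.5], [284.0, 262.1], [314.3, 243.4], [346.5, 273.1]]
0.063 [[315.4, 292.8], [283.9, 260.3], [314.3, 241.6], [346.6, 271.3]]
294 [185, 185, 185, 185, 185, 185, 181, 171, 157, 145, 135, 132, 132, 132, 132, 133, 147, 161, 169, 169, 170, 172, 170, 170, 170, 170, 170, 169, 170, 171, 171, 168, 165, 150, 128, 107, 93, 90, 87, 86, 84, 78, 67, 52, 38, 31, 32, 30, 32, 38, 54, 80, 108, 129, 144, 163, 177, 185, 185, 185, 186, 184, 185, 186, 184, 185, 185, 186, 186, 185]
302 [185, 184, 185, 186, 185, 185, 185, 186, 184, 180, 165, 153, 164, 169, 170, 171, 172, 172, 171, 172, 171, 171, 171, 166, 150, 132, 123, 121, 121, 122, 123, 125, 137, 155, 168, 171, 172, 172, 172, 171, 170, 161, 143, 118, 99, 91, 89, 86, 82, 81, 76, 65, 49, 38, 33, 31, 32, 39, 54, 86, 132, 165, 178, 184, 185, 186, 185, 184, 184, 185]
310 [185, 185, 185, 184, 184, 179, 169, 170, 173, 172, 173, 171, 174, 173, 173, 173, 174, 172, 168, 158, 140, 128, 180, 236, 251, 253, 253, 253, 254, 254, 253, 251, 247, 239, 218, 172, 171, 173, 172, 172, 173, 173, 173, 171, 172, 173, 173, 172, 170, 162, 146, 119, 99, 90, 88, 87,
[... 402 characters left out ...]
54]
326 [186, 185, 185, 185, 185, 185, 185, 183, 184, 185, 184, 185, 184, 183, 179, 169, 172, 173, 173, 174, 173, 173, 173, 172, 173, 173, 173, 173, 175, 173, 174, 174, 175, 174, 174, 173, 173, 174, 172, 175, 174, 175, 173, 174, 174, 173, 168, 162, 157, 157, 172, 186, 185, 171, 149, 133, 131, 125, 99, 65, 46, 43, 43, 47, 75, 121, 160, 179, 185, 185]
334 [185, 184, 185, 185, 185, 185, 186, 184, 184, 185, 185, 185, 185, 185, 185, 184, 185, 184, 184, 184, 185, 182, 177, 170, 173, 175, 176, 175, 174, 176, 175, 175, 176, 175, 174, 175, 176, 175, 175, 175, 173, 168, 160, 151, 149, 150, 149, 147, 143, 135, 129, 127, 109, 76, 49, 47, 44, 45, 64, 103, 150, 177, 183, 185, 185, 185, 185, 185, 185, 185]
```

Flange edges in the scene view lie within 1 px of where a level, fully home lid should show (z = 55 mm, all four sides). Handing in.

```bash
python3 -c "
from plan import *
s=ctrl.get_state();print(s['time'],s['contact_force']);print(ticket.sign_off())"
```

```text
31.975 [-0.6639785  -0.45044599 -0.24612152]
the job is handed in; nothing more can be done
None
```

The lid is on the case and pressed home, and I handed the job in at 32 s. The sign-off gives no verdict, so the result rests on my own checks.

**What I did:** I slid a finger under the lid's near edge and pushed it against the board. Then I clamped the flange, tipped the lid past upright and let it lean on the slope, grip out. I took it by the grip and set it on the catches, where one end sat higher. Last, I pressed it down with shut fingers: it snapped in at about 10 N, and I pressed on to 25 N.

**Last checks:**
- **Height:** the fingertips stopped at 75 mm on the grip's top, which puts the lid's centre 5 mm above the rim, as it should be.
- **Level and centred:** all four flange edges lie within about 1 px of a level, home lid in the scene view. The grip and flange centres agree, giving a tilt of about 1.3°. Yaw is within about 0.5° of the case.
- **Arm:** it is clear of everything, with no contact force beyond noise.

**What disagreed:** the wrist camera put the lid 4 to 5 mm off towards -y, close to the 5 mm limit. The top and scene views put it within about 2 mm, and the fit allows only ±2.5 mm, so I trusted those.

I did not measure the wrench, carton and dish again at the end. Nothing passed near the carton or dish, and the wrench looked untouched in the pictures up to the tipping.

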